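# Sort the ward returns at the dispensary counter

### The arm

A 7-joint arm with a two-finger parallel gripper is mounted at the origin on the work surface. World frame = base frame: x ahead of the robot, y to its left, z up, the work surface at z = 0. Lengths are in m, angles in rad, forces in N, time in s.
With the tool pointing down it reaches from about 0.4 to 0.875 m from the base axis. Payload 19.3 kg.
Tool frame: the origin (TCP) lies between the finger pads; the fingertips stand 17 mm ahead of it and the grasp point (between the pads) lies 2 mm behind it; z points along the fingers, x is the direction in which the jaws open and shut, and the axes are right-handed (so a half turn about z gives the same grasp; the last joint's range is limited). The gripper opens to 85 mm and grips with 20 to 120 N. Pads are 22 mm wide; open, the fingers measure 114 mm over their backs; the gripper's body (76 mm by 85 mm) begins 54 mm behind the grasp point. The pads swing forward as they close: fully open they stand 13 mm farther back than shut.
Start: joints at [-1.349, 0.521, -0.036, 1.599, 0.021, 1.021, -0.113], TCP at [0.18, 0.599, 0.213] pointing down, gripper open.
Joint ranges: [-2.91, 2.91], [-0.3, 2.13], [-1.5, 1.42], [0.17, 2.43], [-1.26, 4.41], [0.16, 1.93], [-2.52, 2.52]. Speed limits (rad/s): [1.89, 1.89, 2.39, 2.39, 3.01, 3.01, 3.01].

### API

Orientations are given as [roll, pitch, yaw] about the fixed x, y, z axes, in that order (R = Rz(yaw) Ry(pitch) Rx(roll)).
In Python, from workcell import bot gives the robot as it stands. The module is installed in compiled form; this text tells all that it offers.
- The arm moves only by the tool arm_command, never from a script. Its argument "targets" is a list of rows, each a list of 6 numbers: the shift along the tool's x, y, z in mm, then the turn, a rotation vector about the tool's x, y, z in degrees. In form: [[x, y, z, wx, wy, wz], ...]. A call has 1 to 8 rows; each row shifts and turns the pose as measured when the row begins, along the tool's axes as they then stand; what a row does not reach is not made up. A row lasts 1/10 s, in which the tool goes at most 50 mm and 8.59 degrees, less where a joint would pass 70% of its speed; a pose out of reach is approached as far as the arm can. A call is refused whole if a number of a shift passes 50 or a number of a turn 8.59, either way. A call with a gripper value outside its range is refused whole. "grip" is the opening in per cent of the stroke, from 0 (shut) to 100 (fully open), set as the call begins (left out, the last holds). The fingers move at their own pace and stop on an object; "grip_force" is the grip in N (left out, the last holds). Time passes only in rows, so rows that do not move let the fingers close. It gives the time, the measured TCP pose, the force and the opening at its end, in the units of the state.
- bot.observe(): the state, without advancing time (a new reading comes with each control period).
- bot.grab_frame(name): name is "scene" or "side" or "wrist"; returns a dict with "color" (384x512x3 uint8, red, green, blue), "depth" (384x512 float32, m along the optical axis (not along the pixel's ray), 0 where there is no reading), "fov_y" (degrees; the focal length in pixels is half the picture's height over the tangent of half this angle, whatever the lens; pixels are square), "cx", "cy" (the principal point, pixels), "R" (3x3) and "t" (3): a world point X has camera coordinates R X + t; the wrist camera has in their place "hand_eye" (4x4, takes a point from camera to tool coordinates, whose origin is the TCP and whose axes are the tool frame's). Camera axes: x right, y down, z forward; pixel columns grow to the right and rows downward; lengths in m; the calibration is good to about 2 mm. A picture is of the moment at which its call begins: read the wrist's pose just before it.
- bot.job_done(): hands the job in, once; it reports no verdict.
The state is a dict: "clock": time; "qpos": joint angles; "qd": joint speeds; "joint_efforts": joint torques, N m; "position": TCP position; "tool_rot": TCP orientation; "force": force on the tool from outside, world axes, zero at the start; "moment": the same for the moment, N m; "grip_width": finger opening in m.
Only numpy, scipy, OpenCV 4.12 (cv2) and the standard library are available. Lean on these libraries where they do the work, as an engineer would, in place of code of your own. Each camera call takes 0.05 s, during which the arm holds its last target. There are 200 camera calls.

### The job

Sort the ward returns lying on the counter: stand both amber medicine bottles upright in the blue basket and both green cartons upright in the red basket, all four on the basket's floor, and slide the grey dose cassette front end first into its bay, underneath the dark bar, until it sits fully home and straight against the stop. Leave the telephone and the sanitizer bottle where they are.

Things in the scene. Friction and masses are not known exactly. Their poses are not given: they have to be found in the camera images.
- bottle1_mid (a point): amber medicine bottle with a white cap, round, 40 mm in diameter, 70 mm tall, about 60 g, standing upright at the start on the counter. The point is at its centre, 35 mm above its underside; z is its upright axis. One of two alike (it does not matter which stands where in the basket).
- bottle2_mid (a point): amber medicine bottle with a white cap, round, 40 mm in diameter, 70 mm tall, about 60 g, standing upright at the start on the counter. The point is at its centre, 35 mm above its underside; z is its upright axis. One of two alike (it does not matter which stands where in the basket).
- carton1_mid (a point): green medicine carton with a white band, rigid, 60 mm (its x) by 36 mm (its y) by 60 mm tall (its z), about 60 g, standing upright at the start on the counter. The point is at its centre, 30 mm above its underside. One of two alike.
- carton2_mid (a point): green medicine carton with a white band, rigid, 60 mm (its x) by 36 mm (its y) by 60 mm tall (its z), about 60 g, standing upright at the start on the counter. The point is at its centre, 30 mm above its underside. One of two alike.
- cassette_grip (a point): grey flat dose cassette (yellow cells, about 120 g), plate 100 (x) x 60 (y) x 14 mm thick, lying flat, with an upright black grip near its rear: 30 (x) x 20 mm (y), top 60 mm above the underside. Point: centre of the grip, 42 mm above the plate's underside; x points to the front end (goes in first), z up. The plate reaches 85 mm ahead of the point and 15 mm behind it.
- blue_basket: blue plastic open basket, fixed to the counter; outside 138 mm (x) by 178 mm (y), 40 mm high, walls and floor 4 mm thick (inside 130 by 170 mm). Origin at the centre of its underside, on the counter; z up.
- red_basket: red plastic open basket, fixed to the counter; outside 138 mm (x) by 178 mm (y), 40 mm high, walls and floor 4 mm thick (inside 130 by 170 mm). Origin at the centre of its underside, on the counter; z up.
- bay: grey cassette bay, fixed, no floor. Origin on the counter mid-width; x = way in (away from robot). Channel y -39 to 39 mm between rails 20 high, 12 thick, from x=-20. Dark bar over it at x -15 to 3, underside 20, top 32 above the counter. Stop face x=30; its block, 34 high, ends at x=55. Home: cassette's front end on the stop, grip point at x=-55, y about 0, clear of the bar.
- phone: grey desk telephone, 200 by 150 mm, 63 mm high, loose, not part of the work: leave it alone. Origin at the centre of its underside.
- sanitizer: clear and blue sanitizer bottle, 64 mm in diameter, 150 mm tall, loose, standing on the counter, not part of the work: leave it alone. Origin at the centre of its underside.
There are look-alikes about, which are no part of the job. Leave any purple look-alike of the part that bears bottle2_mid alone.

How it is judged:
At the end, for the whole second after the job is handed in: Bottles in the blue and cartons in the red basket (centre within 62 mm in x, 82 mm in y of its centre), on its floor, leaning < 0.15 rad; cassette flat in the bay, front within 6 mm of the stop, within 16 mm of the middle, turned < 0.15 rad; all released, at rest (< 0.02 m/s) (x of bottle1_mid in the frame of blue_basket between -0.062 and 0.062 m and y of bottle1_mid in the frame of blue_basket between -0.082 and 0.082 m and z of each of bottle1_mid, bottle2_mid in the frame of blue_basket below 0.047 m and angle between each of bottle1_mid, bottle2_mid, carton1_mid, carton2_mid's own z axis and vertical below 0.15 rad and x of bottle2_mid in the frame of blue_basket between -0.062 and 0.062 m and y of bottle2_mid in the frame of blue_basket between -0.082 and 0.082 m and x of carton1_mid in the frame of red_basket between -0.062 and 0.062 m and y of carton1_mid in the frame of red_basket between -0.082 and 0.082 m and z of each of carton1_mid, carton2_mid in the frame of red_basket below 0.047 m and x of carton2_mid in the frame of red_basket between -0.062 and 0.062 m and y of carton2_mid in the frame of red_basket between -0.082 and 0.082 m and x of cassette_grip in the frame of bay between -0.061 and -0.045 m and y of cassette_grip in the frame of bay between -0.016 and 0.016 m and z of cassette_grip in the frame of bay below 0.047 m and angle between cassette_grip's own z axis and vertical below 0.1 rad and angle between the x axis of cassette_grip and the x axis of bay, either way round below 0.15 rad and x of cassette in the frame of bay above -0.026 m and linear speed of each of bottle1, bottle2, carton1, carton2, cassette below 0.02 m/s); the robot touches nothing.
It fails at once if the telephone is pushed more than 25 mm (distance of phone from where it was at the start of the episode above 0.025 m).
It fails at once if the sanitizer bottle is pushed more than 25 mm or tipped (distance of sanitizer from where it was at the start of the episode above 0.025 m or angle between sanitizer's own z axis and vertical above 0.35 rad).
It also fails if it takes over 128 s, if anything falls off the work surface, if the arm or the gripper's body presses on something with over 40 N, if the wrist force passes 120 N, or if a joint passes its speed limit or range.

## Working session

There is one attempt and no reset: what is moved stays moved. The work goes in short steps, Python scripts to look and compute and a tool call to move; the robot and the scene stay as the last step left them, time stands still between calls to the robot, and variables do not carry over. Pictures are saved under pics/ and viewed, about 12 in all and at most 16, crops included, and the job is handed in when it is done.

Besides the shell and the picture viewer there is one more tool, called after "Request:" as name(argument=value, ...) on one line, values as JSON. arm_command: Moves the arm, as the interface text tells. Its arguments: {"type":"object","properties":{"targets":{"type":"array"},"grip":{"type":"number"},"grip_force":{"type":"number"}},"required":["targets"]}

```bash
mkdir -p pics; cat > h.py <<'E'
import numpy as np, cv2
from workcell import bot
def K(f):
    h=f["color"].shape[0]; return h/2/np.tan(np.radians(f["fov_y"])/2)
def save(f,n,crop=None,s=1):
    im=cv2.cvtColor(f["color"],cv2.COLOR_RGB2BGR)
    if crop: x0,y0,x1,y1=crop; im=im[y0:y1,x0:x1]
    cv2.imwrite("pics/"+n,cv2.resize(im,None,fx=s,fy=s,interpolation=cv2.INTER_CUBIC))
def cloud(f):
    d=f["depth"]; k=K(f); v,u=np.indices(d.shape)
    P=np.stack([(u-f["cx"])/k*d,(v-f["cy"])/k*d,d],-1)
    return (P-f["t"])@f["R"]   # R^T (P-t)
E
python3 - <<'E'
from h import *
s=bot.observe(); print({k:np.round(v,3) for k,v in s.items()})
for n in ("scene","side","wrist"):
    f=bot.grab_frame(n); np.save(f"{n}.npy",f,allow_pickle=True); save(f,n+"0.png",s=1.5)
    print(n,f["fov_y"],f["cx"],f["cy"],f.get("R"),f.get("t"),f.get("hand_eye"))
E
```

```text
{'clock': np.float64(0.0), 'qpos': array([-1.349,  0.522, -0.036,  1.6  ,  0.021,  1.021, -0.113]), 'qd': array([ 0.   ,  0.002, -0.001, -0.001,  0.   ,  0.   ,  0.001]), 'joint_efforts': array([ 0.0000e+00, -9.2710e+01,  1.9800e+00, -3.6995e+01,  1.8000e-02,
        8.0000e-03,  0.0000e+00]), 'position': array([0.18 , 0.598, 0.212]), 'tool_rot': array([3.141e+00, 1.000e-03, 1.279e+00]), 'force': array([0.455, 0.437, 0.135]), 'moment': array([-0.003,  0.003,  0.002]), 'grip_width': np.float64(0.085)}
scene 55.63910909045198 254.38086055272285 191.5759697723949 [[ 0.22363312  0.9746524  -0.00639732]
 [ 0.82404999 -0.19257455 -0.53278199]
 [-0.52050921  0.11387598 -0.84622835]] [-0.09498419 -0.34983412  1.37846853] None
side 47.60675332350186 262.786864401092 192.84399954090114 [[ 0.94747597 -0.31977836 -0.00557537]
 [-0.16527607 -0.47462568 -0.86453125]
 [ 0.27381217  0.82004406 -0.50254814]] [-0.43112638  0.1314968   1.36465881] None
wrist 70.84240212441793 256.8528016649221 189.73923411515668 None None [[ 9.99999667e-01 -7.55577415e-04 -3.09156125e-04  1.24509788e-04]
 [ 8.13812327e-04  9.52618222e-01  3.04167488e-01 -7.93623514e-02]
 [ 6.46856738e-05 -3.04167638e-01  9.52618520e-01 -1.61262514e-01]
 [ 0.00000000e+00  0.00000000e+00  0.00000000e+00  1.00000000e+00]]
```

View pics/scene0.png

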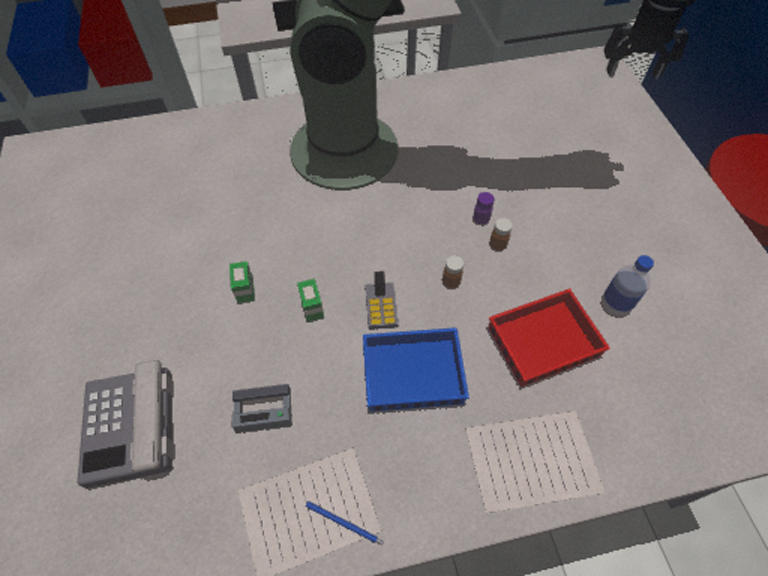

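View pics/side0.png

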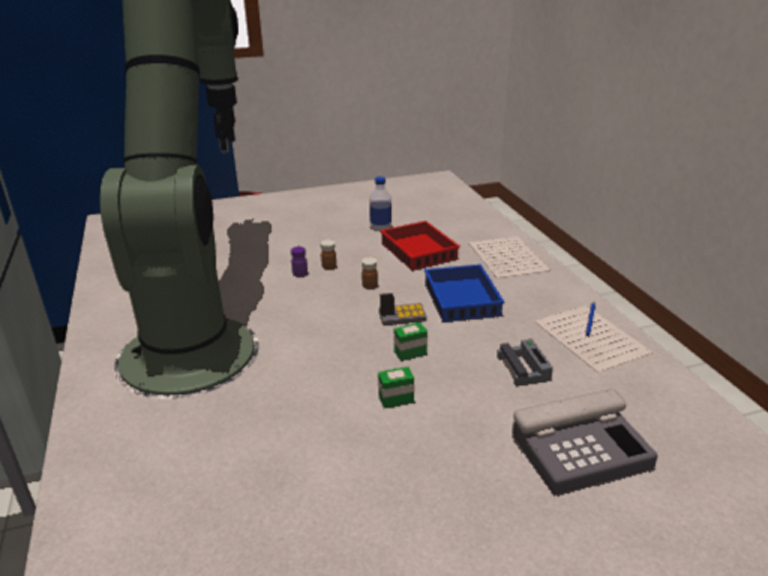

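The scene image shows, in 512x384 pixels:
- **Amber bottles:** (334,157) and (302,182). The purple look-alike at (322,139) is to be left alone.
- **Green cartons:** (161,188) and (207,200).
- **Cassette:** (254,202), with its grip towards the robot.
- **Baskets:** blue at (276,246), red at (365,225). The red stool and the binders are not candidates.
- **Bay:** (175,271).
- **Phone and sanitizer:** phone at (85,280), sanitizer at (417,192).

Next I'll measure them.

```bash
cat > meas.py <<'E'
from h import *
def load(n): return np.load(n+".npy",allow_pickle=True).item()
def rect(p): 
    (c,s,a)=cv2.minAreaRect((p[:,:2]*1000).astype(np.float32)); return np.round(c,1),np.round(s,1),round(a,1)
def comps(m,lo=15):
    n,l,st,c=cv2.connectedComponentsWithStats(m.astype(np.uint8))
    return [(l==i,c[i]) for i in range(1,n) if st[i,4]>=lo]
def run(f,tag):
    C=cloud(f); hsv=cv2.cvtColor(f["color"],cv2.COLOR_RGB2HSV); H,S,V=[hsv[...,i].astype(int) for i in range(3)]
    ok=(f["depth"]>0)&(C[...,0]>0.25)&(C[...,0]<1.1)&(abs(C[...,1])<0.6)&(C[...,2]<.2)
    tbl=ok&(abs(C[...,2])<.01)&(S<50); print(tag,"table z",np.median(C[tbl][:,2]))
    # every raised blob
    for m,c in comps(ok&(C[...,2]>0.008),40):
        P=C[m]; z=np.percentile(P[:,2],97); t=P[P[:,2]>z-.008]
        h=np.median(H[m]);s=np.median(S[m])
        print(np.round(c),"n",m.sum(),"H",h,"S",s,"ztop",round(z*1000,1),"all",*rect(P),"top",*rect(t),"topmean",np.round(t[:,:2].mean(0)*1000,1))
    return C,H,S,V,ok
if __name__=="__main__":
    for n in ("scene","side"): run(load(n),n)
E
python3 meas.py
```

```text
scene table z -0.0005938181718451867
[322. 138.] n 213 H 138.0 S 90.0 ztop 71.3 all [293.1 265.8] [37.8 41.1] 34.0 top [290.5 264.2] [36.3 34.1] 9.3 topmean [292.5 265. ]
[334. 155.] n 223 H 13.0 S 43.0 ztop 71.2 all [372.4 277.5] [36.8 39.4] 16.0 top [371.  278.7] [32.7 35.9] 36.6 topmean [370.9 277.5]
[302. 180.] n 233 H 13.0 S 20.0 ztop 71.3 all [442.9 147.6] [37.4 37.4] 31.8 top [441.4 147.8] [35.7 35. ] 29.3 topmean [442.2 147.2]
[419. 190.] n 801 H 117.0 S 43.0 ztop 149.5 all [575.5 460.8] [63.6 54. ] 35.5 top [570.9 467.7] [26.9 26.7] 18.2 topmean [571.8 466.2]
[161. 187.] n 344 H 63.0 S 73.0 ztop 62.1 all [ 364.  -283.1] [36.6 63.8] 88.1 top [ 363.6 -282.9] [36.1 62.5] 88.6 topmean [ 364.5 -283. ]
[254. 201.] n 607 H 23.0 S 20.0 ztop 59.9 all [469.5 -11.9] [ 59.8 103.2] 81.9 top [436.7  -6.7] [18.2 30.6] 77.4 topmean [437.6  -7.4]
[207. 199.] n 310 H 63.0 S 80.0 ztop 62.0 all [ 438.1 -151.8] [65.1 36. ] 4.6 top [ 437.6 -151.7] [64.1 35.6] 4.4 topmean [ 440.  -151.7]
[365. 222.] n 1156 H 1.0 S 147.0 ztop 41.6 all [620.4 286.5] [145.8 188.7] 8.3 top [620.6 285.2] [145.8 186.1] 
[... 1474 characters left out ...]
3 H 113.0 S 163.0 ztop 13.7 all [ 857.2 -170.6] [131.2   8.7] 52.2 top [ 857.2 -170.6] [131.2   8.7] 52.2 topmean [ 856.3 -171.8]
[273. 226.] n 434 H 57.5 S 95.5 ztop 61.5 all [ 436.5 -152. ] [62.  45.8] 4.8 top [ 436.6 -151.8] [42.3 62.5] 89.5 topmean [ 435.  -154.9]
[350. 240.] n 617 H 143.0 S 14.0 ztop 35.4 all [ 633.3 -276.9] [109.6  77.3] 85.0 top [ 636.1 -275.3] [105.7  71.8] 85.5 topmean [ 636.3 -279. ]
[263. 256.] n 515 H 59.0 S 106.0 ztop 61.5 all [ 361.1 -285.4] [42.1 61.1] 86.0 top [ 361.4 -285. ] [41.1 60.7] 85.5 topmean [ 360.5 -286.8]
[387. 293.] n 4319 H 165.0 S 26.0 ztop 63.4 all [ 611.1 -518.9] [150.  197.8] 87.4 top [ 613.2 -468.4] [ 48.2 197.7] 88.4 topmean [ 609.9 -472. ]
```

```bash
cat > plan.py <<'E'
# usage: plan.py x y z yaw(deg)  [mm]  -> remaining shift in tool axes (mm) and turn (deg)
import sys; from h import *
from scipy.spatial.transform import Rotation as R
s=bot.observe(); T=R.from_euler("xyz",s["tool_rot"]); p=s["position"]*1000
g=np.array(list(map(float,sys.argv[1:4]))); G=R.from_euler("xyz",[180,0,float(sys.argv[4])],degrees=True)
print("clock",round(float(s["clock"]),2),"pos",p.round(1),"rpy",np.degrees(s["tool_rot"]).round(1),"w",round(float(s["grip_width"])*1000,1),"F",np.round(s["force"],1))
d=T.inv().apply(g-p); print("shift(now)",d.round(1),"norm",np.linalg.norm(d).round(0),"turn",(T.inv()*G).as_rotvec(degrees=True).round(1),"shift(after turn)",G.inv().apply(g-p).round(1))
E
python3 - <<'E'
from h import *
f=np.load("scene.npy",allow_pickle=True).item(); save(f,"crop1.png",(140,110,440,290),2.5)
E
python3 plan.py 369 276 150 73.3
```

```text
clock 0.15 pos [179.8 598.3 212.3] rpy [180.    0.   73.3] w 85.6 F [-0.2 -0.8  0.1]
shift(now) [-254.2  274.    62.5] norm 379.0 turn [ 0.  0. -0.] shift(after turn) [-254.3  273.9   62.3]
```

View pics/crop1.png

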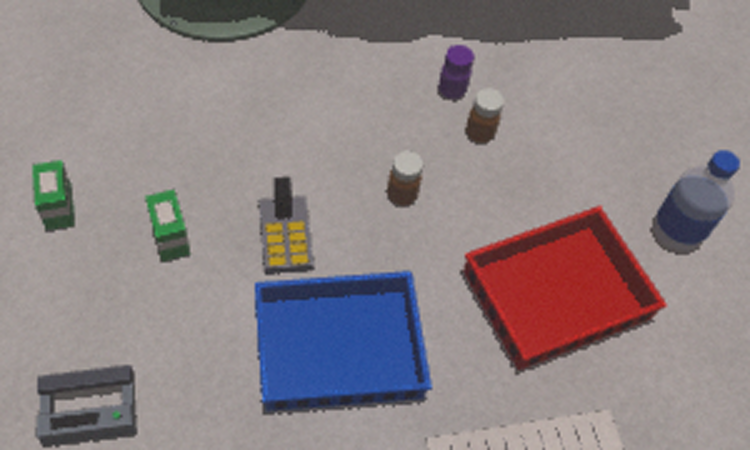

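The crop confirms both amber, white-capped bottles at crop (484,116) and (405,180). The purple one at (456,72) is excluded. The cartons are at (52,195) and (168,225), the cassette at (286,235) with its grip to the rear.

Request:
arm_command(targets=[[-32, 34, 4, 0, 0, 0], [-32, 34, 4, 0, 0, 0], [-32, 34, 4, 0, 0, 0], [-32, 34, 4, 0, 0, 0], [-32, 34, 4, 0, 0, 0], [-32, 34, 4, 0, 0, 0], [-32, 34, 4, 0, 0, 0], [-25, 27, 4, 0, 0, 0]], grip=100, grip_force=30)

```text
clock: 0.95
position: [0.364, 0.2758, 0.1774]
tool_rot: [-3.14, 0.001, 1.287]
force: [1.0, 0.8, -0.5]
grip_width: 0.0855
```

```bash
python3 plan.py 369 276 150 73.3
```

```text
clock 0.95 pos [364.  275.8 177.4] rpy [-179.9    0.    73.8] w 85.5 F [ 1.   0.8 -0.5]
shift(now) [ 1.6  4.8 27.4] norm 28.0 turn [-0.1  0.   0.5] shift(after turn) [ 1.6  4.7 27.4]
```

Request:
arm_command(targets=[[2, 5, 30, 0, 0, 0], [0, 0, 35, 0, 0, 0], [0, 0, 35, 0, 0, 0], [0, 0, 20, 0, 0, 0], [0, 0, 13, 0, 0, 0], [0, 0, 0, 0, 0, 0]])

```text
clock: 1.55
position: [0.3733, 0.2704, 0.0401]
tool_rot: [3.141, -0.0, 1.278]
force: [-0.4, -0.1, 1.5]
grip_width: 0.0854
```

```bash
python3 plan.py 369 276 42 73.3; python3 -c "
from h import *
save(bot.grab_frame('wrist'),'w1.png',s=1)"
```

```text
clock 1.55 pos [373.3 270.4  40.1] rpy [180.   -0.   73.2] w 85.4 F [-0.4 -0.1  1.5]
shift(now) [ 4.1 -5.7 -1.9] norm 7.0 turn [ 0.  -0.  -0.1] shift(after turn) [ 4.1 -5.7 -1.9]
```

View pics/w1.png

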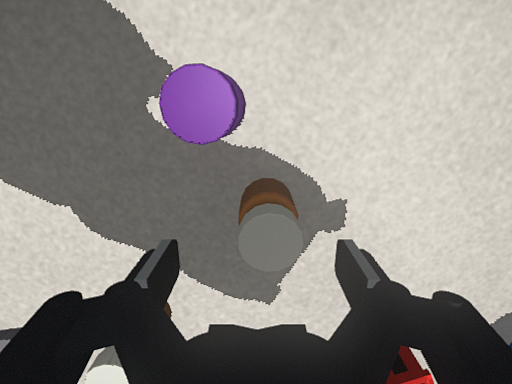

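The wrist view shows the amber bottle's cap at (270,240), between the pads and slightly to tool +x. The purple bottle is clear at (202,104). I'll correct and close.

Request:
arm_command(targets=[[4, -6, -2, 0, 0, 0], [0, 0, 0, 0, 0, 0]])

```text
clock: 1.8
position: [0.3691, 0.2772, 0.0444]
tool_rot: [3.14, -0.002, 1.277]
force: [1.0, 0.4, 0.5]
grip_width: 0.085
```

Request:
arm_command(targets=[[0, 0, 0, 0, 0, 0], [0, 0, 0, 0, 0, 0], [0, 0, 0, 0, 0, 0], [0, 0, 0, 0, 0, 0], [0, 0, 0, 0, 0, 0], [0, 0, 0, 0, 0, 0], [0, 0, 0, 0, 0, 0], [0, 0, 0, 0, 0, 0]], grip=0, grip_force=30)

```text
clock: 2.6
position: [0.37, 0.2782, 0.0466]
tool_rot: [3.138, -0.006, 1.278]
force: [-0.8, -0.1, 2.1]
grip_width: 0.0343
```

```bash
python3 plan.py 660 11 130 81.7
```

```text
clock 2.6 pos [370.  278.2  46.6] rpy [179.8  -0.3  73.2] w 34.3 F [-0.8 -0.1  2.1]
shift(now) [-171.5  355.1  -83.1] norm 403.0 turn [ 0.2 -0.3 -8.5] shift(after turn) [-222.6  325.5  -83.4]
```

Request:
arm_command(targets=[[0, 0, -15, 0, 0, 0], [0, 0, -30, 0, 0, -4], [0, 0, -40, 0, 0, -4.5], [0, 0, 0, 0, 0, 0]])

```text
clock: 3.0
position: [0.3688, 0.2771, 0.1333]
tool_rot: [3.139, -0.002, 1.432]
force: [0.2, -0.2, -1.7]
grip_width: 0.0344
```

```bash
python3 plan.py 660 11 130 81.7
```

```text
clock 3.0 pos [368.8 277.1 133.3] rpy [ 1.799e+02 -1.000e-01  8.200e+01] w 34.4 F [ 0.2 -0.2 -1.7]
shift(now) [-223.2  325.2    3.7] norm 394.0 turn [ 0.1 -0.1  0.3] shift(after turn) [-221.2  326.6    3.3]
```

Request:
arm_command(targets=[[-18, 26, 0, 0, 0, 0], [-28, 41, 0, 0, 0, 0], [-28, 41, 0, 0, 0, 0], [-28, 41, 0, 0, 0, 0], [-28, 41, 0, 0, 0, 0], [-28, 41, 0, 0, 0, 0], [-28, 41, 0, 0, 0, 0], [-20, 30, 0, 0, 0, 0]])

```text
clock: 3.8
position: [0.6425, 0.0304, 0.1315]
tool_rot: [3.141, -0.004, 1.441]
force: [-0.8, 0.4, -0.9]
grip_width: 0.0345
```

Request:
arm_command(targets=[[-12, 20, 0, 0, 0, 0], [0, 0, 0, 0, 0, 0], [0, 0, 0, 0, 0, 0]])

```text
clock: 4.1
position: [0.663, 0.0094, 0.1284]
tool_rot: [-3.14, -0.002, 1.433]
force: [-0.2, 0.0, -0.3]
grip_width: 0.0347
```

```bash
python3 plan.py 660 11 52 81.7
```

```text
clock 4.1 pos [663.    9.4 128.4] rpy [-1.799e+02 -1.000e-01  8.210e+01] w 34.7 F [-0.2  0.  -0.3]
shift(now) [ 1.  -3.1 76.4] norm 76.0 turn [-0.1 -0.1  0.4] shift(after turn) [ 1.1 -3.2 76.4]
```

Request:
arm_command(targets=[[1, -3, 30, 0, 0, 0], [0, 0, 30, 0, 0, 0], [0, 0, 11, 0, 0, 0], [0, 0, 3, 0, 0, 0], [0, 0, 0, 0, 0, 0], [0, 0, 0, 0, 0, 0]])

```text
clock: 4.7
position: [0.6588, 0.0149, 0.0539]
tool_rot: [-3.141, -0.003, 1.437]
force: [-0.5, 0.2, -0.6]
grip_width: 0.0346
```

```bash
python3 plan.py 660 11 51 81.7
```

```text
clock 4.7 pos [658.8  14.9  53.9] rpy [-180.    -0.2   82.3] w 34.6 F [-0.5  0.2 -0.6]
shift(now) [-3.7  1.7  2.9] norm 5.0 turn [-0.  -0.2  0.6] shift(after turn) [-3.7  1.8  2.9]
```

Go down the last few mm, release, then lift.

Request:
arm_command(targets=[[0, 0, 2, 0, 0, 0], [0, 0, 2, 0, 0, 0], [0, 0, 0, 0, 0, 0]])

```text
clock: 5.0
position: [0.6601, 0.0151, 0.0522]
tool_rot: [3.139, -0.004, 1.437]
force: [0.5, -0.2, -0.4]
grip_width: 0.0347
```

Request:
arm_command(targets=[[0, 0, 0, 0, 0, 0], [0, 0, 0, 0, 0, 0], [0, 0, 0, 0, 0, 0], [0, 0, 0, 0, 0, 0]], grip=85)

```text
clock: 5.4
position: [0.6605, 0.0149, 0.0528]
tool_rot: [3.138, -0.004, 1.436]
force: [0.4, -0.0, -0.4]
grip_width: 0.0726
```

Request:
arm_command(targets=[[0, 0, -10, 0, 0, 0], [0, 0, -30, 0, 0, 0], [0, 0, -40, 0, 0, 0], [0, 0, -20, 0, 0, 0], [0, 0, 0, 0, 0, 0]])

```text
clock: 5.9
position: [0.6597, 0.0144, 0.1585]
tool_rot: [3.139, -0.004, 1.436]
force: [0.2, 0.3, -0.4]
grip_width: 0.072
```

```bash
python3 plan.py 440.5 146 150 81.7
```

```text
clock 5.9 pos [659.7  14.4 158.5] rpy [179.8  -0.2  82.3] w 72.0 F [ 0.2  0.3 -0.4]
shift(now) [ 100.9 -234.9    8.3] norm 256.0 turn [ 0.2 -0.2  0.6] shift(after turn) [  98.6 -235.9    8.5]
```

Request:
arm_command(targets=[[10, -23, 0, 0, 0, 0], [18, -42, 0, 0, 0, 0], [18, -42, 0, 0, 0, 0], [18, -42, 0, 0, 0, 0], [18, -42, 0, 0, 0, 0], [12, -28, 0, 0, 0, 0], [0, 0, 0, 0, 0, 0], [0, 0, 0, 0, 0, 0]], grip=100)

```text
clock: 6.7
position: [0.4464, 0.1397, 0.1574]
tool_rot: [3.138, -0.004, 1.436]
force: [0.7, -0.6, -0.1]
grip_width: 0.0853
```

```bash
python3 plan.py 440.5 146 42 81.7
```

```text
clock 6.7 pos [446.4 139.7 157.4] rpy [179.8  -0.2  82.3] w 85.3 F [ 0.7 -0.6 -0.1]
shift(now) [  5.1  -7.2 115.4] norm 116.0 turn [ 0.2 -0.2  0.6] shift(after turn) [  5.4  -6.8 115.4]
```

Request:
arm_command(targets=[[5, -7, 20, 0, 0, 0], [0, 0, 40, 0, 0, 0], [0, 0, 30, 0, 0, 0], [0, 0, 18, 0, 0, 0], [0, 0, 6, 0, 0, 0], [0, 0, 0, 0, 0, 0], [0, 0, 0, 0, 0, 0]])

```text
clock: 7.4
position: [0.4462, 0.1436, 0.0401]
tool_rot: [3.133, -0.005, 1.43]
force: [-0.3, -0.2, -0.2]
grip_width: 0.0856
```

```bash
python3 plan.py 440.5 146 42 81.7
```

```text
clock 7.4 pos [446.2 143.6  40.1] rpy [179.5  -0.3  81.9] w 85.6 F [-0.3 -0.2 -0.2]
shift(now) [ 1.6 -5.9 -1.9] norm 6.0 turn [ 0.5 -0.3  0.2] shift(after turn) [ 1.5 -6.  -1.9]
```

Request:
arm_command(targets=[[2, -6, -2, 0, 0, 0], [0, 0, 0, 0, 0, 0]])

```text
clock: 7.6
position: [0.4411, 0.1467, 0.0437]
tool_rot: [3.131, -0.006, 1.429]
force: [0.3, 0.0, -0.6]
grip_width: 0.0857
```

Request:
arm_command(targets=[[0, 0, 0, 0, 0, 0], [0, 0, 0, 0, 0, 0], [0, 0, 0, 0, 0, 0], [0, 0, 0, 0, 0, 0], [0, 0, 0, 0, 0, 0], [0, 0, 0, 0, 0, 0], [0, 0, 0, 0, 0, 0], [0, 0, 0, 0, 0, 0]], grip=0)

```text
clock: 8.4
position: [0.4422, 0.1474, 0.0455]
tool_rot: [3.128, -0.008, 1.43]
force: [-0.2, -0.4, 3.4]
grip_width: 0.0347
```

Request:
arm_command(targets=[[0, 0, -15, 0, 0, 0], [0, 0, -30, 0, 0, 0], [0, 0, -40, 0, 0, 0], [0, 0, 0, 0, 0, 0]])

```text
clock: 8.8
position: [0.4399, 0.1464, 0.1321]
tool_rot: [3.132, -0.006, 1.43]
force: [1.1, -0.1, -1.4]
grip_width: 0.0347
```

```bash
python3 plan.py 596 20 130 81.7
```

```text
clock 8.8 pos [439.9 146.4 132.1] rpy [179.4  -0.3  81.9] w 34.7 F [ 1.1 -0.1 -1.4]
shift(now) [-103.3  172.3    3.2] norm 201.0 turn [ 0.6 -0.3  0.2] shift(after turn) [-102.6  172.7    2.1]
```

Request:
arm_command(targets=[[-12, 20, 0, 0, 0, 0], [-24, 40, 0, 0, 0, 0], [-24, 40, 0, 0, 0, 0], [-24, 40, 0, 0, 0, 0], [-16, 28, 0, 0, 0, 0], [0, 0, 0, 0, 0, 0], [0, 0, 0, 0, 0, 0]])

```text
clock: 9.5
position: [0.5966, 0.0197, 0.1313]
tool_rot: [3.133, -0.006, 1.434]
force: [-0.8, 1.2, -0.4]
grip_width: 0.0346
```

```bash
python3 plan.py 596 20 51 81.7
```

```text
clock 9.5 pos [596.6  19.7 131.3] rpy [179.5  -0.3  82.1] w 34.6 F [-0.8  1.2 -0.4]
shift(now) [-0.3 -1.3 80.3] norm 80.0 turn [ 0.5 -0.3  0.4] shift(after turn) [ 0.2 -0.7 80.3]
```

Request:
arm_command(targets=[[0, 0, 30, 0, 0, 0], [0, 0, 30, 0, 0, 0], [0, 0, 14, 0, 0, 0], [0, 0, 3, 0, 0, 0], [0, 0, 0, 0, 0, 0], [0, 0, 0, 0, 0, 0]])

```text
clock: 10.1
position: [0.5955, 0.0237, 0.0532]
tool_rot: [3.133, -0.007, 1.438]
force: [0.2, -0.0, -0.8]
grip_width: 0.0348
```

```bash
python3 plan.py 596 20 50.5 81.7
```

```text
clock 10.1 pos [595.5  23.7  53.2] rpy [179.5  -0.4  82.4] w 34.8 F [ 0.2 -0.  -0.8]
shift(now) [-3.7  1.   2.7] norm 5.0 turn [ 0.5 -0.4  0.7] shift(after turn) [-3.6  1.   2.7]
```

Request:
arm_command(targets=[[0, 0, 2, 0, 0, 0], [0, 0, 1.5, 0, 0, 0], [0, 0, 0, 0, 0, 0]])

```text
clock: 10.4
position: [0.5968, 0.024, 0.0519]
tool_rot: [3.13, -0.008, 1.438]
force: [-0.1, -0.0, -1.1]
grip_width: 0.0347
```

Request:
arm_command(targets=[[0, 0, 0, 0, 0, 0], [0, 0, 0, 0, 0, 0], [0, 0, 0, 0, 0, 0], [0, 0, 0, 0, 0, 0]], grip=85)

```text
clock: 10.8
position: [0.5973, 0.024, 0.0527]
tool_rot: [3.129, -0.008, 1.437]
force: [-0.4, 0.1, -0.0]
grip_width: 0.0726
```

Request:
arm_command(targets=[[0, 0, -10, 0, 0, 0], [0, 0, -30, 0, 0, 0], [0, 0, -40, 0, 0, 0], [0, 0, -20, 0, 0, 0], [0, 0, 0, 0, 0, 0]])

```text
clock: 11.3
position: [0.5954, 0.0231, 0.1583]
tool_rot: [3.13, -0.008, 1.437]
force: [0.6, 0.6, -0.0]
grip_width: 0.0728
```

```bash
python3 plan.py 435 -9 150 81.9; python3 -c "
from h import *
f=bot.grab_frame('scene'); np.save('scene.npy',f,allow_pickle=True)
save(f,'s2.png',(140,110,440,310),2.5)"; python3 meas.py | head -14
```

```text
clock 11.3 pos [595.4  23.1 158.3] rpy [179.3  -0.5  82.3] w 72.8 F [ 0.6  0.6 -0. ]
shift(now) [ -53.2 -154.8    6. ] norm 164.0 turn [ 0.7 -0.5  0.4] shift(after turn) [ -54.4 -154.3    8.3]
scene table z -0.0005757231772380696
[323. 140.] n 155 H 138.0 S 93.0 ztop 71.2 all [296.8 265.6] [34.1 41.8] 8.7 top [297.9 272.6] [15.9 38.7] 52.5 topmean [298.7 270.8]
[419. 190.] n 803 H 117.0 S 43.0 ztop 149.5 all [575.2 460.4] [63.9 52.4] 31.5 top [570.9 467.1] [27.3 28. ] 17.2 topmean [571.7 466. ]
[161. 187.] n 347 H 63.0 S 72.0 ztop 62.2 all [ 363.8 -283. ] [36.4 63.6] 88.2 top [ 363.7 -283.4] [35.9 63.4] 87.3 topmean [ 365.  -282.8]
[207. 199.] n 316 H 63.5 S 84.0 ztop 62.1 all [ 439.9 -151.6] [64.1 36.1] 4.3 top [ 439.  -151.5] [62.4 35.7] 4.2 topmean [ 440.8 -151.4]
[252. 207.] n 342 H 22.0 S 55.5 ztop 18.1 all [509.3 -17.3] [ 59.6 179.2] 82.3 top [509.3 -17.4] [ 59.5 179.1] 82.0 topmean [486.5 -21.7]
[365. 222.] n 1159 H 1.0 S 146.0 ztop 41.5 all [619.6 285.4] [146.5 186.5] 8.1 top [619.6 285.4] [146.5 186.5] 8.1 topmean [624.6 284.2]
[278. 244.] n 1528 H 111.0 S 121.0 ztop 74.6 all [628.1  15.2] [184.5 146.6] 81.6 top [628.4  20.6] [ 35.2 101. ] 80.8 topmean [631.8  19.3]
[ 84. 284.] n 4307 H 135.0 S 14.0 ztop 64.5 all [ 616.3 -512.8] [152.8 199.5] 88.7 top [ 617.2 -466.5] [ 44.6 199.3] 89.3 topmean [ 624.2 -465.7]
[174. 272.] n 829 H 120.0 S 17.0 ztop 36.3 all [ 637. -274.] [101.4  74.7] 85.5 top [ 638.3 -274.5] [100.2  72.4] 85.2 topmean [ 642.2 -274.7]
[227. 347.] n 196 H 112.0 S 157.0 ztop 13.8 all [ 860.3 -168.7] [131.3   9.7] 51.6 top [ 860.3 -168.7] [131.3   9.7] 51.6 topmean [ 860.  -169.4]
side table z -0.0005146395506421086
[270. 153.] n 1158 H 1.0 S 153.5 ztop 132.7 all [612.  338.5] [149.5 302.6] 7.8 top [567.5 461.4] [22.2 28.4] 41.9 topmean [567.2 460.3]
[218. 168.] n 168 H 12.0 S 117.0 ztop 71.0 all [367.1 272. ] [38.  39.9] 53.9 top [366.3 274.8] [34.9 35.2] 51.8 topmean [367.1 273.2]
```

View pics/s2.png

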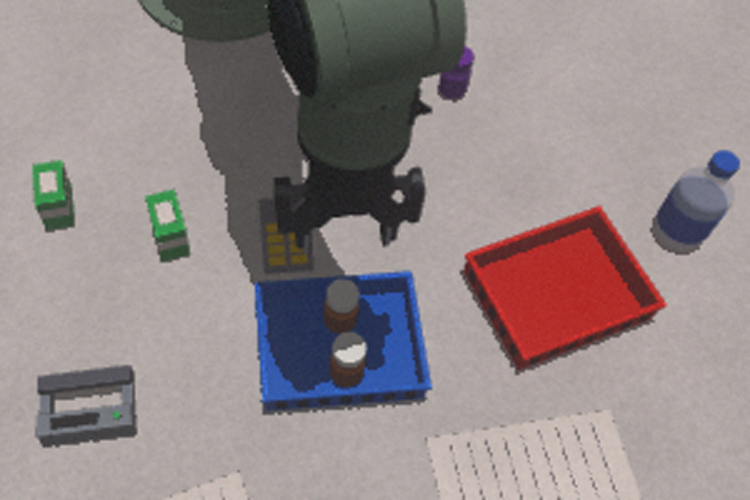

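Both bottles stand upright in the blue basket, at crop (342,305) and (349,358), with tops at 74.6 mm. The cassette is next.

Request:
arm_command(targets=[[-10, -28, 0, 0.7, -0.5, 0], [-15, -42, 0, 0, 0, 0], [-15, -42, 0, 0, 0, 0], [-11, -32, 0, 0, 0, 0], [0, 0, 0, 0, 0, 0], [0, 0, 0, 0, 0, 0]])

```text
clock: 11.95
position: [0.4372, -0.0094, 0.1532]
tool_rot: [-3.135, 0.002, 1.438]
force: [0.8, 0.3, 0.3]
grip_width: 0.0726
```

```bash
python3 plan.py 435 -9 100 81.9;  python3 - <<'E'
from h import *
from scipy.spatial.transform import Rotation as R
s=bot.observe(); f=bot.grab_frame("wrist"); save(f,"w2.png",s=1)
d=f["depth"];k=K(f);v,u=np.indices(d.shape)
P=np.stack([(u-f["cx"])/k*d,(v-f["cy"])/k*d,d,np.ones_like(d)],-1)@f["hand_eye"].T
W=P[...,:3]@R.from_euler("xyz",s["tool_rot"]).as_matrix().T+s["position"]
hsv=cv2.cvtColor(f["color"],cv2.COLOR_RGB2HSV)
ok=(d>0)&(abs(W[...,0]-.46)<.1)&(abs(W[...,1]+.01)<.055)
for lo,hi in((.05,.065),(.009,.022)):
    m=(ok&(W[...,2]>lo)&(W[...,2]<hi)).astype(np.uint8)
    n,l,st,c=cv2.connectedComponentsWithStats(m)
    for i in range(1,n):
        if st[i,4]>100:
            Q=W[l==i][:,:2]*1000; print(lo,st[i,4],cv2.minAreaRect(Q.astype(np.float32)),Q.mean(0),np.median(W[l==i][:,2]))
E
```

```text
clock 11.95 pos [437.2  -9.4 153.2] rpy [-1.796e+02  1.000e-01  8.240e+01] w 72.6 F [0.8 0.3 0.3]
shift(now) [ 0.2 -1.9 53.3] norm 53.0 turn [-0.4  0.1  0.5] shift(after turn) [ 0.1 -2.3 53.2]
0.05 624 ((433.9017333984375, -6.140565872192383), (19.098623275756836, 30.38866424560547), 82.03006744384766) [432.65647759  -6.06423219] 0.059887281576357705
0.009 3304 ((468.62200927734375, -11.38949203491211), (60.0622673034668, 100.78700256347656), 81.90220642089844) [470.4103561  -11.78629581] 0.014166197566779781
0.009 427 ((552.6962280273438, -14.911506652832031), (96.90180206298828, 2.9338626861572266), 81.59024810791016) [552.66954571 -14.89768956] 0.01574703629935828
```

View pics/w2.png

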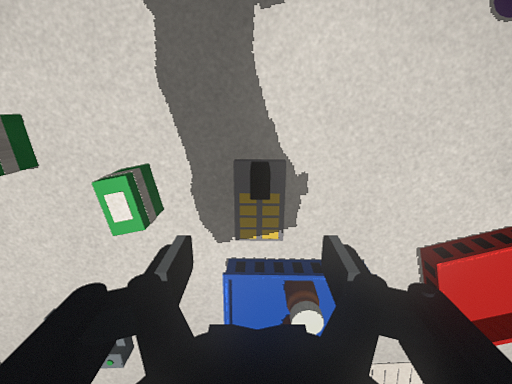

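The wrist view shows the grip at (260,180), aligned with the jaws and the cassette plate square to the tool. The wrist measurement puts the grip at (434,-6), yaw -8°.

Request:
arm_command(targets=[[3, -4, 30, 0, 0, 0], [0, 0, 40, 0, 0, 0], [0, 0, 25, 0, 0, 0], [0, 0, 10, 0, 0, 0], [0, 0, 0, 0, 0, 0], [0, 0, 0, 0, 0, 0]])

```text
clock: 12.6
position: [0.4374, -0.0047, 0.0443]
tool_rot: [-3.137, 0.001, 1.439]
force: [0.3, 0.0, 0.4]
grip_width: 0.0724
```

```bash
python3 plan.py 434 -6.3 44 82
```

```text
clock 12.6 pos [437.4  -4.7  44.3] rpy [-1.797e+02  1.000e-01  8.240e+01] w 72.4 F [0.3 0.  0.4]
shift(now) [-2.1 -3.2  0.3] norm 4.0 turn [-0.3  0.1  0.4] shift(after turn) [-2.1 -3.2  0.3]
```

Request:
arm_command(targets=[[-2, -3, 0, 0, 0, 0], [0, 0, 0, 0, 0, 0]])

```text
clock: 12.8
position: [0.4351, -0.0063, 0.0459]
tool_rot: [-3.139, 0.001, 1.439]
force: [0.2, -1.2, -0.3]
grip_width: 0.0728
```

Request:
arm_command(targets=[[0, 0, 0, 0, 0, 0], [0, 0, 0, 0, 0, 0], [0, 0, 0, 0, 0, 0], [0, 0, 0, 0, 0, 0], [0, 0, 0, 0, 0, 0], [0, 0, 0, 0, 0, 0], [0, 0, 0, 0, 0, 0], [0, 0, 0, 0, 0, 0]], grip=0, grip_force=60)

```text
clock: 13.6
position: [0.4363, -0.0063, 0.0476]
tool_rot: [3.141, 0.0, 1.439]
force: [0.3, -0.5, -0.4]
grip_width: 0.0004
```

```bash
python3 plan.py 434 -6.3 134 85.2
```

```text
clock 13.6 pos [436.3  -6.3  47.6] rpy [180.    0.   82.4] w 0.4 F [ 0.3 -0.5 -0.4]
shift(now) [ -0.3  -2.2 -86.4] norm 86.0 turn [ 0.   0.  -2.8] shift(after turn) [ -0.2  -2.3 -86.4]
```

The gripper closed on nothing, so I'll look before moving.

```bash
cat > wlook.py <<'E'
import sys; from h import *
from scipy.spatial.transform import Rotation as R
s=bot.observe(); f=bot.grab_frame("wrist"); save(f,sys.argv[1],s=1)
d=f["depth"];k=K(f);v,u=np.indices(d.shape)
P=np.stack([(u-f["cx"])/k*d,(v-f["cy"])/k*d,d,np.ones_like(d)],-1)@f["hand_eye"].T
W=P[...,:3]@R.from_euler("xyz",s["tool_rot"]).as_matrix().T+s["position"]
cx,cy=float(sys.argv[2])/1000,float(sys.argv[3])/1000
ok=(d>0)&(abs(W[...,0]-cx)<.1)&(abs(W[...,1]-cy)<.1)
for a in sys.argv[4:]:
    lo,hi=map(float,a.split(","))
    n,l,st,c=cv2.connectedComponentsWithStats((ok&(W[...,2]*1000>lo)&(W[...,2]*1000<hi)).astype(np.uint8))
    for i in range(1,n):
        if st[i,4]>80:
            Q=W[l==i][:,:2]*1000; r=cv2.minAreaRect(Q.astype(np.float32))
            print(a,"px",c[i].round(),"n",st[i,4],np.round(r[0],1),np.round(r[1],1),round(r[2],1),"z",round(np.median(W[l==i][:,2])*1000,1))
E
python3 wlook.py w3.png 450 -10 9,22 50,65
python3 -c "
from h import *
f=bot.grab_frame('side'); np.save('side.npy',f,allow_pickle=True); save(f,'side3.png',(200,150,360,270),5)"
```

```text
9,22 px [255. 218.] n 2957 [455.3  -9.4] [60.1 74.1] 81.9 z 14.0
50,65 px [256. 219.] n 747 [426.5  -5.2] [20.  16.2] 81.3 z 59.7
```

View pics/w3.png

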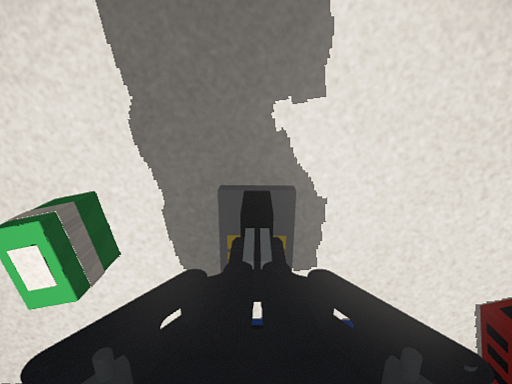

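View pics/side3.png

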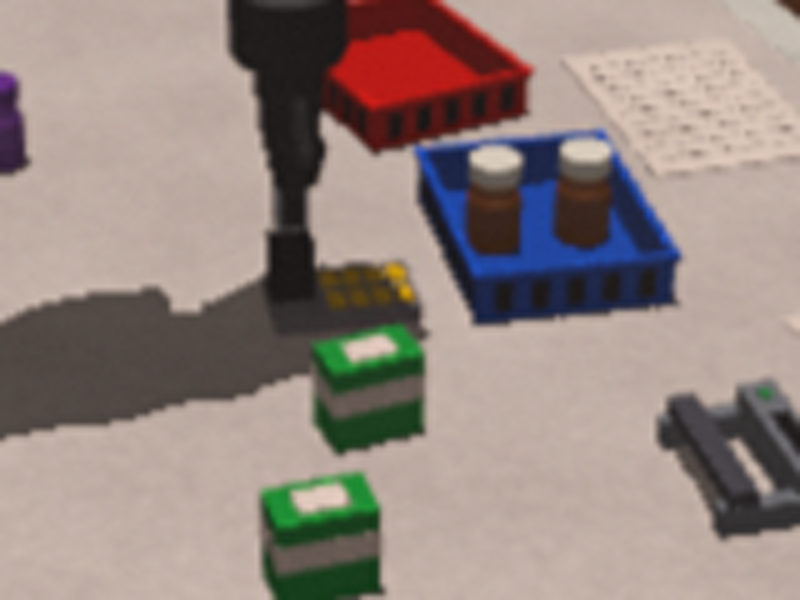

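The wrist view shows the shut fingertips at (257,250), covering the front of the grip at (257,210). The side crop shows the tips ending about at the top of the grip at (290,232). I'll measure the tip position with the side depth.

```bash
python3 - <<'E'
from h import *
from scipy.spatial.transform import Rotation as R
f=np.load("side.npy",allow_pickle=True).item(); C=cloud(f)*1000; g=f["color"].astype(int).sum(-1)
m=(f["depth"]>0)&(abs(C[...,0]-436)<45)&(abs(C[...,1]+6)<35)&(C[...,2]>8)
for z in range(8,130,6):
    q=C[m&(C[...,2]>=z)&(C[...,2]<z+6)]
    if len(q): print("side",z,len(q),"x",q[:,0].min().round(),q[:,0].max().round(),"y",q[:,1].min().round(),q[:,1].max().round())
s=bot.observe(); f=bot.grab_frame("wrist");d=f["depth"];k=K(f);v,u=np.indices(d.shape)
P=(np.stack([(u-f["cx"])/k*d,(v-f["cy"])/k*d,d,np.ones_like(d)],-1)@f["hand_eye"].T)[...,:3]*1000
for r in range(190,275,6): print(r,P[r,[250,258,268]].round(0).tolist(), f["color"][r,[250,258,268]].sum(-1))
E
```

```text
side 8 89 x 415.0 481.0 y -41.0 19.0
side 14 60 x 416.0 480.0 y -38.0 19.0
side 20 13 x 419.0 446.0 y -20.0 -3.0
side 26 18 x 419.0 445.0 y -23.0 -2.0
side 32 11 x 419.0 447.0 y -21.0 -4.0
side 38 16 x 418.0 447.0 y -20.0 -4.0
side 44 15 x 419.0 446.0 y -20.0 -12.0
side 50 17 x 418.0 446.0 y -23.0 -8.0
side 56 31 x 419.0 448.0 y -21.0 0.0
side 62 4 x 428.0 441.0 y -13.0 -10.0
side 68 3 x 424.0 431.0 y -13.0 -10.0
side 74 15 x 422.0 440.0 y -21.0 -2.0
side 80 7 x 423.0 439.0 y -23.0 -1.0
side 86 13 x 423.0 439.0 y -23.0 -2.0
side 92 11 x 424.0 439.0 y -23.0 -4.0
side 98 8 x 424.0 439.0 y -26.0 -5.0
side 104 1 x 426.0 426.0 y 12.0 12.0
side 110 12 x 418.0 440.0 y -39.0 21.0
side 116 9 x 419.0 437.0 y -38.0 -12.0
side 122 3 x 420.0 422.0 y -28.0 -13.0
side 128 4 x 416.0 423.0 y -21.0 3.0
190 [[-5.0, -17.0, 32.0], [1.0, -17.0, 33.0], [9.0, -17.0, 34.0]] [169 164 191]
196 [[-5.0, -17.0, 20.0], [1.0, -17.0, 18.0], [8.0, -17.0, 18.0]] [ 95  98 101]
202 [[-4.0, -17.0, 7.0], [1.0, -17.0, 7.0], [8.0, -17.0, 7.0]] [ 88  87 104]
208 [[-4.0, -17.0, -4.0], [1.0, -17.0, -3.0], [7.0, -17.0, -4.0]] [
[... 205 characters left out ...]
-9.0, -12.0], [7.0, -9.0, -14.0]] [85 82 92]
232 [[-3.0, -13.0, -28.0], [1.0, -12.0, -28.0], [6.0, -12.0, -27.0]] [248  86 262]
238 [[-3.0, -12.0, -34.0], [1.0, -13.0, -36.0], [6.0, -12.0, -34.0]] [245  91 258]
244 [[-3.0, -13.0, -41.0], [1.0, -13.0, -41.0], [6.0, -12.0, -40.0]] [247  77 250]
250 [[-3.0, -13.0, -47.0], [1.0, -12.0, -47.0], [6.0, -12.0, -47.0]] [244  76 245]
256 [[-3.0, -12.0, -52.0], [1.0, -12.0, -52.0], [5.0, -13.0, -52.0]] [250  85 250]
262 [[-3.0, -12.0, -56.0], [1.0, -12.0, -56.0], [5.0, -13.0, -58.0]] [283  95 141]
268 [[-3.0, -14.0, -64.0], [1.0, -9.0, -56.0], [5.0, -13.0, -63.0]] [89 92 92]
274 [[-2.0, -13.0, -67.0], [1.0, -5.0, -56.0], [5.0, -14.0, -68.0]] [89 86 84]
```

Both cameras agree that the shut fingertips are about 24 mm behind the reported TCP, at world z of about 72. The text says they are 17 mm ahead. That explains why the bottles were held by their 35 mm caps and why this grasp closed above the grip. I'll open, go about 38 mm lower and watch the force.

Request:
arm_command(targets=[[0, 0, 0, 0, 0, 0], [0, 0, 0, 0, 0, 0], [0, 0, 0, 0, 0, 0], [0, 0, 0, 0, 0, 0]], grip=85)

```text
clock: 14.15
position: [0.4363, -0.0063, 0.0476]
tool_rot: [3.141, 0.0, 1.439]
force: [-0.1, 0.2, -0.7]
grip_width: 0.0582
```

Request:
arm_command(targets=[[0, -2, 8, 0, 0, 0], [0, 0, 8, 0, 0, 0], [0, 0, 8, 0, 0, 0], [0, 0, 0, 0, 0, 0]])

```text
clock: 14.55
position: [0.4339, -0.0059, 0.0212]
tool_rot: [3.141, 0.0, 1.439]
force: [-0.5, 0.5, -0.3]
grip_width: 0.0726
```

```bash
python3 plan.py 434 -6.3 8 82; python3 wlook.py w4.png 450 -10 9,22 50,65
```

```text
clock 14.55 pos [433.9  -5.9  21.2] rpy [180.    0.   82.4] w 72.6 F [-0.5  0.5 -0.3]
shift(now) [-0.4  0.1 13.2] norm 13.0 turn [0.  0.  0.4] shift(after turn) [-0.4  0.1 13.2]
9,22 px [256. 267.] n 7213 [468.7 -11.3] [ 60.2 101.4] 81.9 z 14.2
50,65 px [256. 258.] n 2188 [433.9  -6.2] [20. 31.] 81.8 z 59.9
50,65 px [181. 251.] n 534 [425.4 -42.6] [22.6 14. ] 28.6 z 58.9
50,65 px [332. 252.] n 527 [435.4  32. ] [13.9 22.5] 45.2 z 58.7
```

View pics/w4.png

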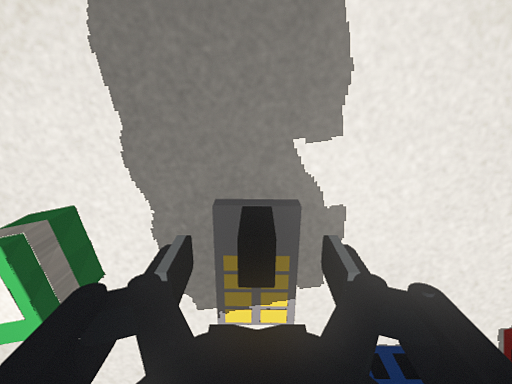

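The view shows the grip at (257,245), centred between the pads at (185,255) and (335,255). Open tips read about 55 mm world at TCP 21, which confirms the offset. Now the last 15 mm, then close.

Request:
arm_command(targets=[[0, 0, 10, 0, 0, 0], [0, 0, 5, 0, 0, 0], [0, 0, 0, 0, 0, 0]])

```text
clock: 14.9
position: [0.4342, -0.006, 0.0053]
tool_rot: [3.141, -0.0, 1.439]
force: [0.5, -1.6, 0.1]
grip_width: 0.0724
```

Request:
arm_command(targets=[[0, 0, 0, 0, 0, 0], [0, 0, 0, 0, 0, 0], [0, 0, 0, 0, 0, 0], [0, 0, 0, 0, 0, 0], [0, 0, 0, 0, 0, 0], [0, 0, 0, 0, 0, 0], [0, 0, 0, 0, 0, 0], [0, 0, 0, 0, 0, 0]], grip=0, grip_force=60)

```text
clock: 15.7
position: [0.4344, -0.006, 0.0058]
tool_rot: [3.14, -0.0, 1.439]
force: [0.3, -0.0, -2.4]
grip_width: 0.0193
```

```bash
python3 plan.py 434 -6.3 100 85.2
```

```text
clock 15.7 pos [434.4  -6.    5.8] rpy [179.9  -0.   82.4] w 19.3 F [ 0.3 -0.  -2.4]
shift(now) [ -0.4  -0.2 -94.2] norm 94.0 turn [ 0.1 -0.  -2.8] shift(after turn) [ -0.3  -0.4 -94.2]
```

Request:
arm_command(targets=[[0, 0, -15, 0, 0, 0], [0, 0, -30, 0, 0, 0], [0, 0, -35, 0, 0, -1.5], [0, 0, -10, 0, 0, -1.5], [0, 0, 0, 0, 0, 0]])

```text
clock: 16.2
position: [0.4334, -0.006, 0.098]
tool_rot: [-3.141, 0.0, 1.493]
force: [-0.1, -0.8, -1.8]
grip_width: 0.0192
```

Request:
arm_command(targets=[[-18, 5, 0, 0, 0, 0], [-38, 11, 0, 0, 0, 0], [-38, 11, 0, 0, 0, 0], [-38, 11, 0, 0, 0, 0], [-38, 11, 0, 0, 0, 0], [-38, 11, 0, 0, 0, 0], [-28, 8, 0, 0, 0, 0], [0, 0, 0, 0, 0, 0]])

```text
clock: 17.0
position: [0.4818, -0.2543, 0.0874]
tool_rot: [-3.133, -0.002, 1.493]
force: [0.8, 0.6, -1.2]
grip_width: 0.0193
```

```bash
python3 plan.py 489 -263 40 85.2; python3 wlook.py w5.png 630 -275 10,22 23,40
```

```text
clock 17.0 pos [ 481.8 -254.3   87.4] rpy [-1.795e+02 -1.000e-01  8.560e+01] w 19.3 F [ 0.8  0.6 -1.2]
shift(now) [-8.2  8.3 47.3] norm 49.0 turn [-0.5 -0.1  0.4] shift(after turn) [-8.1  7.9 47.4]
```

View pics/w5.png

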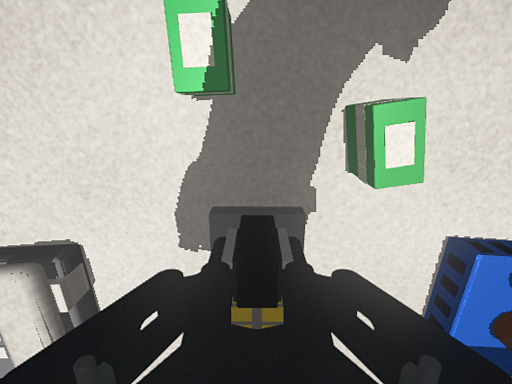

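The view shows the cassette held straight in the jaws. Carton 2 at (400,140) and carton 1 at (200,45) are both clear. The bay is behind the camera's view. Combining the scene and side readings, corrected by the wrist offset on the cassette, gives a bay origin of about (617,-271.5) and yaw -4.8°.

Request:
arm_command(targets=[[-6, 6, 15, -0.5, 0, 0.3], [0, 0, 30, 0, 0, 0], [0, 0, 20, 0, 0, 0], [0, 0, 8, 0, 0, 0], [0, 0, 0, 0, 0, 0], [0, 0, 0, 0, 0, 0]])

```text
clock: 17.65
position: [0.4853, -0.2527, 0.0075]
tool_rot: [-3.136, -0.007, 1.491]
force: [0.3, -0.9, -0.6]
grip_width: 0.0193
```

```bash
python3 plan.py 487.3 -260.6 6 85.2
```

```text
clock 17.65 pos [ 485.3 -252.7    7.5] rpy [-179.7   -0.4   85.5] w 19.3 F [ 0.3 -0.9 -0.6]
shift(now) [-7.7  2.6  1.4] norm 8.0 turn [-0.3 -0.4  0.3] shift(after turn) [-7.7  2.6  1.5]
```

Request:
arm_command(targets=[[-8, 2, 0, -0.3, -0.4, 0.3], [0, 0, 0, 0, 0, 0], [0, 0, 0, 0, 0, 0]])

```text
clock: 17.95
position: [0.4879, -0.2617, 0.0095]
tool_rot: [3.139, 0.002, 1.486]
force: [-0.9, -0.0, -1.3]
grip_width: 0.0192
```

```bash
python3 plan.py 487.3 -260.6 6 85.2; python3 -c "
from h import *
f=bot.grab_frame('scene'); np.save('scene.npy',f,allow_pickle=True); save(f,'s6.png',(110,180,260,310),5)"
python3 meas.py|head -13|grep -E "\[1[6-9].\. 2"
```

```text
clock 17.95 pos [ 487.9 -261.7    9.5] rpy [1.798e+02 1.000e-01 8.510e+01] w 19.2 F [-0.9 -0.  -1.3]
shift(now) [ 1.1 -0.7  3.5] norm 4.0 turn [ 0.2  0.1 -0.1] shift(after turn) [ 1.  -0.7  3.5]
[170. 221.] n 1500 H 60.0 S 17.0 ztop 190.3 all [ 524.3 -264.5] [128.3 101.3] 85.5 top [ 511.8 -255.3] [26.6 70.4] 14.1 topmean [ 517.3 -253.7]
[174. 272.] n 828 H 120.0 S 18.0 ztop 36.2 all [ 637.3 -274.3] [101.6  74.3] 84.8 top [ 638.5 -274.3] [101.1  71.8] 84.5 topmean [ 642.6 -275.1]
```

View pics/s6.png

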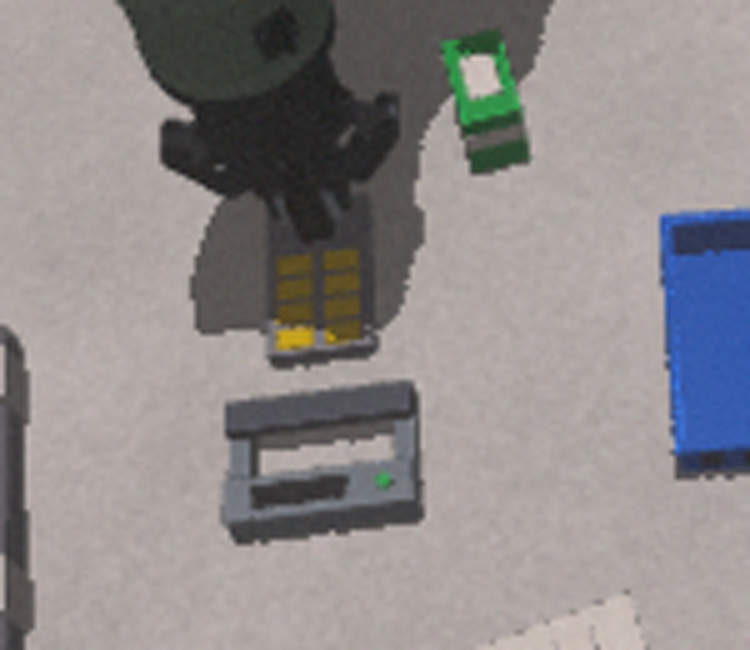

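The crop shows the cassette's front centred at (322,345) and square to the bay opening, whose middle is at (322,410). I'll lower it onto the counter and slide in.

Request:
arm_command(targets=[[1, 0, 3, 0, 0, 0], [0, 10, 0, 0, 0, 0], [0, 15, 0, 0, 0, 0], [0, 15, 0, 0, 0, 0], [0, 10, 0, 0, 0, 0], [0, 0, 0, 0, 0, 0], [0, 0, 0, 0, 0, 0]])

```text
clock: 18.7
position: [0.5421, -0.2649, 0.0068]
tool_rot: [3.138, 0.002, 1.486]
force: [0.4, -0.9, -2.0]
grip_width: 0.0193
```

```bash
python3 plan.py 562 -266.9 6 85.2
```

```text
clock 18.7 pos [ 542.1 -264.9    6.8] rpy [1.798e+02 1.000e-01 8.520e+01] w 19.3 F [ 0.4 -0.9 -2. ]
shift(now) [-0.3 20.   0.9] norm 20.0 turn [ 0.2  0.1 -0. ] shift(after turn) [-0.3 20.   0.8]
```

Request:
arm_command(targets=[[0, 8, 1, 0, 0, 0], [0, 6, 0, 0, 0, 0], [0, 3, 0, 0, 0, 0], [0, 2, 0, 0, 0, 0], [0, 0, 0, 0, 0, 0]])

```text
clock: 19.2
position: [0.5615, -0.2668, 0.0058]
tool_rot: [3.139, 0.002, 1.486]
force: [-0.1, 0.5, -2.1]
grip_width: 0.0192
```

Request:
arm_command(targets=[[0, 2, 0, 0, 0, 0], [0, 2, 0, 0, 0, 0], [0, 2, 0, 0, 0, 0]])

```text
clock: 19.5
position: [0.5626, -0.2669, 0.0056]
tool_rot: [-3.135, 0.0, 1.484]
force: [-15.2, 4.6, 14.5]
grip_width: 0.019
```

```bash
python3 plan.py 562 -266.9 6 85.2
```

```text
clock 19.5 pos [ 562.6 -266.9    5.6] rpy [-179.6    0.    85. ] w 19.0 F [-15.2   4.6  14.5]
shift(now) [-0.  -0.6 -0.3] norm 1.0 turn [-0.4  0.  -0.2] shift(after turn) [-0.  -0.6 -0.4]
```

The stop was reached, with -15 N of contact at the predicted home position. Now I'll release and lift.

Request:
arm_command(targets=[[0, 0, 0, 0, 0, 0], [0, 0, 0, 0, 0, 0], [0, 0, 0, 0, 0, 0], [0, 0, 0, 0, 0, 0]], grip=60)

```text
clock: 19.9
position: [0.5627, -0.2672, 0.0061]
tool_rot: [-3.136, 0.0, 1.484]
force: [-0.7, -0.3, 1.0]
grip_width: 0.0515
```

Request:
arm_command(targets=[[0, 0, -10, 0, 0, 0], [0, 0, -30, 0, 0, 0], [0, 0, -40, 0, 0, 0], [0, 0, -20, 0, 0, 0], [0, 0, 0, 0, 0, 0]])

```text
clock: 20.4
position: [0.5634, -0.2671, 0.1117]
tool_rot: [-3.136, 0.0, 1.484]
force: [0.3, 1.0, -0.1]
grip_width: 0.0514
```

```bash
python3 plan.py 437 -151.5 90 94.4; python3 wlook.py w7.png 545 -262 10,19 50,65; python3 wlook.py w7.png 437 -152 50,68; python3 wlook.py w7.png 362 -284 50,68
```

```text
clock 20.4 pos [ 563.4 -267.1  111.7] rpy [-179.7    0.    85. ] w 51.4 F [ 0.3  1.  -0.1]
shift(now) [ 104.2 -135.8   22.5] norm 173.0 turn [-0.3 -0.  -9.4] shift(after turn) [ 125.  -117.1   21.7]
10,19 px [359.  62.] n 115 [ 457.1 -167.4] [24.   2.4] 8.2 z 14.8
10,19 px [256. 199.] n 2176 [ 576.2 -268.2] [60.1 58.4] 84.9 z 14.1
10,19 px [252. 253.] n 743 [ 638.3 -279.8] [70.2 19. ] 83.7 z 14.4
50,65 px [383.  51.] n 496 [ 457.  -165.2] [23.9  6.5] 0.8 z 59.3
50,65 px [257. 200.] n 859 [ 562.  -266.9] [19.8 30. ] 84.5 z 59.9
50,68 px [404.  33.] n 3894 [ 444.3 -150.6] [47.  37.3] 4.0 z 60.0
```

View pics/w7.png

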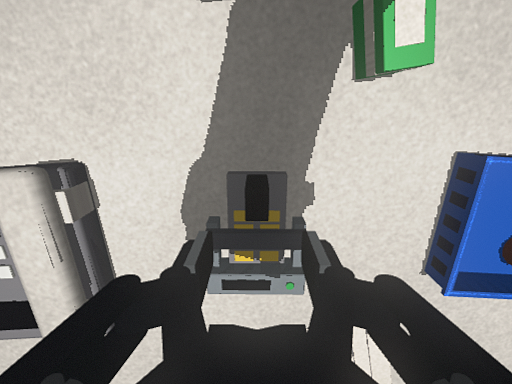

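The cassette sits straight under the bar against the stop: grip at image (257,198), grip centre (562,-267), yaw about -5°. Now carton 2.

Request:
arm_command(targets=[[0, 0, 0, -0.3, 0, -4.6], [0, 0, 0, 0, 0, -4.6], [20, -19, 0, 0, 0, 0], [33, -31, 0, 0, 0, 0], [33, -31, 0, 0, 0, 0], [25, -24, 0, 0, 0, 0], [0, 0, 0, 0, 0, 0], [0, 0, 0, 0, 0, 0]], grip=80)

```text
clock: 21.35
position: [0.4385, -0.159, 0.1005]
tool_rot: [-3.124, -0.008, 1.652]
force: [-0.7, -0.4, 0.7]
grip_width: 0.0685
```

```bash
python3 plan.py 437 -151 0 94.2; python3 wlook.py w8.png 437 -151 50,68
```

```text
clock 21.35 pos [ 438.5 -159.   100.5] rpy [-179.    -0.4   94.6] w 68.5 F [-0.7 -0.4  0.7]
shift(now) [  7.3   1.  100.5] norm 101.0 turn [-1.  -0.4  0.4] shift(after turn) [  8.1  -0.9 100.5]
50,68 px [266. 205.] n 3237 [ 437.5 -150.8] [60.4 35.6] 4.0 z 60.0
```

Request:
arm_command(targets=[[8, -1, 10, -1, -0.4, 0.4], [0, 0, 30, 0, 0, 0], [0, 0, 30, 0, 0, 0], [0, 0, 20, 0, 0, 0], [0, 0, 7, 0, 0, 0], [0, 0, 0, 0, 0, 0], [0, 0, 0, 0, 0, 0]])

```text
clock: 22.1
position: [0.4401, -0.1541, -0.0017]
tool_rot: [3.141, 0.0, 1.641]
force: [-0.3, 0.6, -0.6]
grip_width: 0.0685
```

```bash
python3 plan.py 437.5 -150.8 0 94
```

```text
clock 22.1 pos [ 440.1 -154.1   -1.7] rpy [180.   0.  94.] w 68.5 F [-0.3  0.6 -0.6]
shift(now) [ 3.5 -2.4 -1.7] norm 5.0 turn [0. 0. 0.] shift(after turn) [ 3.5 -2.4 -1.7]
```

Request:
arm_command(targets=[[3, -2, -1, 0, 0, 0], [0, 0, 0, 0, 0, 0]])

```text
clock: 22.3
position: [0.4387, -0.1515, 0.0007]
tool_rot: [3.139, 0.001, 1.64]
force: [-0.1, -0.3, -0.2]
grip_width: 0.0683
```

Request:
arm_command(targets=[[0, 0, 0, 0, 0, 0], [0, 0, 0, 0, 0, 0], [0, 0, 0, 0, 0, 0], [0, 0, 0, 0, 0, 0], [0, 0, 0, 0, 0, 0], [0, 0, 0, 0, 0, 0], [0, 0, 0, 0, 0, 0], [0, 0, 0, 0, 0, 0]], grip=0, grip_force=40)

```text
clock: 23.1
position: [0.4396, -0.1516, 0.0023]
tool_rot: [3.137, 0.001, 1.64]
force: [-0.1, -0.5, -0.5]
grip_width: 0.0353
```

```bash
python3 plan.py 613 325.5 85 98.3
```

```text
clock 23.1 pos [ 439.6 -151.6    2.3] rpy [1.797e+02 1.000e-01 9.400e+01] w 35.3 F [-0.1 -0.5 -0.5]
shift(now) [463.8 206.5 -82.4] norm 514.0 turn [ 0.3  0.1 -4.3] shift(after turn) [447.1 240.5 -82.7]
```

Request:
arm_command(targets=[[0, 0, -15, 0, 0, 0], [0, 0, -30, 0, 0, -2], [0, 0, -35, 0, 0, -2.3], [0, 0, -5, 0, 0, 0], [0, 0, 0, 0, 0, 0]])

```text
clock: 23.6
position: [0.4384, -0.1514, 0.0893]
tool_rot: [3.139, 0.001, 1.718]
force: [-0.6, -0.4, -1.4]
grip_width: 0.0355
```

Request:
arm_command(targets=[[20, 11, 0, 0, 0, 0], [40, 21, 0, 0, 0, 0], [40, 21, 0, 0, 0, 0], [40, 21, 0, 0, 0, 0], [40, 21, 0, 0, 0, 0], [40, 21, 0, 0, 0, 0], [40, 21, 0, 0, 0, 0], [40, 21, 0, 0, 0, 0]])

```text
clock: 24.4
position: [0.5518, 0.1727, 0.0794]
tool_rot: [-3.134, 0.005, 1.702]
force: [1.0, -0.5, -1.0]
grip_width: 0.0354
```

```bash
python3 plan.py 613 325.5 85 98.3
```

```text
clock 24.4 pos [551.8 172.7  79.4] rpy [-179.6    0.3   97.5] w 35.4 F [ 1.  -0.5 -1. ]
shift(now) [143.4  80.6  -6.9] norm 165.0 turn [-0.4  0.3 -0.8] shift(after turn) [142.3  82.6  -5.6]
```

Request:
arm_command(targets=[[40, 22, 0, 0, 0, -0.8], [40, 23, -2, 0, 0, 0], [32, 18, -2, -0.4, 0.3, 0], [15, 8, 0, 0, 0, 0], [0, 0, 0, 0, 0, 0], [0, 0, 0, 0, 0, 0]])

```text
clock: 25.0
position: [0.6014, 0.321, 0.0708]
tool_rot: [-3.132, 0.001, 1.722]
force: [-0.2, -1.3, -0.2]
grip_width: 0.0355
```

```bash
python3 plan.py 613 325.5 7 98.3
```

```text
clock 25.0 pos [601.4 321.   70.8] rpy [-1.794e+02  1.000e-01  9.870e+01] w 35.5 F [-0.2 -1.3 -0.2]
shift(now) [ 2.8 12.7 63.7] norm 65.0 turn [-0.6  0.1  0.4] shift(after turn) [ 2.8 12.1 63.8]
```

Request:
arm_command(targets=[[3, 13, 3, -0.6, 0, 0.4], [0, 0, 0, 0, 0, 0], [0, 0, 20, 0, 0, 0], [0, 0, 25, 0, 0, 0], [0, 0, 10, 0, 0, 0], [0, 0, 0, 0, 0, 0], [0, 0, 0, 0, 0, 0]])

```text
clock: 25.7
position: [0.6164, 0.3201, 0.0102]
tool_rot: [3.14, 0.004, 1.708]
force: [0.4, 0.7, -1.5]
grip_width: 0.0358
```

```bash
python3 plan.py 613 325.5 6.5 98.3
```

```text
clock 25.7 pos [616.4 320.1  10.2] rpy [179.9   0.2  97.8] w 35.8 F [ 0.4  0.7 -1.5]
shift(now) [ 5.9 -2.7  3.7] norm 7.0 turn [ 0.1  0.2 -0.5] shift(after turn) [ 5.9 -2.6  3.7]
```

Request:
arm_command(targets=[[5, -2, 0, 0, 0, 0], [0, 0, 2, 0, 0, 0], [0, 0, 1.5, 0, 0, 0], [0, 0, 0, 0, 0, 0], [0, 0, 0, 0, 0, 0]])

```text
clock: 26.2
position: [0.6149, 0.326, 0.0097]
tool_rot: [3.136, 0.002, 1.708]
force: [-0.2, 0.1, -0.9]
grip_width: 0.0354
```

```bash
python3 plan.py 613 325.5 6.5 98.3
```

```text
clock 26.2 pos [614.9 326.    9.7] rpy [1.797e+02 1.000e-01 9.780e+01] w 35.4 F [-0.2  0.1 -0.9]
shift(now) [-0.2 -2.   3.2] norm 4.0 turn [ 0.3  0.1 -0.5] shift(after turn) [-0.2 -2.   3.2]
```

Request:
arm_command(targets=[[0, 0, 2, 0, 0, 0], [0, 0, 2, 0, 0, 0], [0, 0, 1, 0, 0, 0], [0, 0, 0, 0, 0, 0]])

```text
clock: 26.6
position: [0.6153, 0.3261, 0.0065]
tool_rot: [3.135, 0.002, 1.707]
force: [0.1, 0.6, -1.5]
grip_width: 0.0354
```

Request:
arm_command(targets=[[0, 0, 0, 0, 0, 0], [0, 0, 0, 0, 0, 0], [0, 0, 0, 0, 0, 0], [0, 0, 0, 0, 0, 0]], grip=55)

```text
clock: 27.0
position: [0.6154, 0.326, 0.006]
tool_rot: [3.135, 0.002, 1.707]
force: [0.0, 1.0, -1.0]
grip_width: 0.0467
```

Request:
arm_command(targets=[[0, 0, -10, 0, 0, 0], [0, 0, -30, 0, 0, 0], [0, 0, -40, 0, 0, 0], [0, 0, -20, 0, 0, 0], [0, 0, 0, 0, 0, 0]])

```text
clock: 27.5
position: [0.6143, 0.3259, 0.1111]
tool_rot: [3.137, 0.002, 1.707]
force: [0.1, 0.6, -0.2]
grip_width: 0.0471
```

```bash
python3 wlook.py w9.png 615 320 50,70; python3 plan.py 362 -282 110 88
```

```text
50,70 px [257. 199.] n 3114 [613.2 326.1] [60.1 36.2] 7.9 z 64.0
clock 27.55 pos [614.  325.7 109.9] rpy [179.8   0.2  97.8] w 47.0 F [ 0.2 -0.1  0.1]
shift(now) [-5.677e+02 -3.323e+02  1.000e-01] norm 658.0 turn [0.2 0.1 9.8] shift(after turn) [-6.161e+02 -2.306e+02 -1.000e-01]
```

View pics/w9.png

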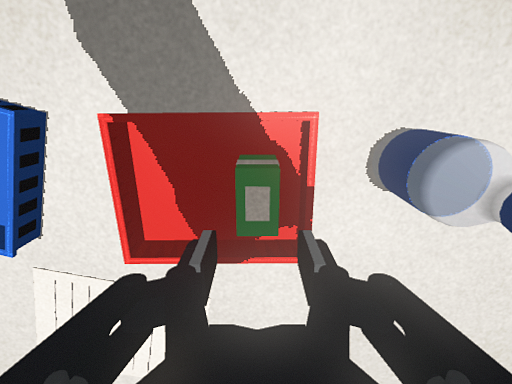

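Carton 2 stands upright in the red basket at image (257,200), top at 64.0 mm. The sanitizer at (440,175) is undisturbed. Now carton 1.

Request:
arm_command(targets=[[0, 0, 0, 0, 0, 4.9], [0, 0, 0, 0, 0, 4.9], [-20, -8, 0, 0, 0, 0], [-42, -16, 0, 0, 0, 0], [-42, -16, 0, 0, 0, 0], [-42, -16, 0, 0, 0, 0], [-42, -16, 0, 0, 0, 0], [-42, -16, 0, 0, 0, 0]], grip=80)

```text
clock: 28.35
position: [0.51, 0.0968, 0.1034]
tool_rot: [-3.139, 0.003, 1.537]
force: [0.8, -0.2, 0.9]
grip_width: 0.0687
```

Request:
arm_command(targets=[[-42, -16, 0, 0, 0, 0], [-42, -16, 0, 0, 0, 0], [-42, -16, 0, 0, 0, 0], [-42, -16, 0, 0, 0, 0], [-42, -16, 0, 0, 0, 0], [-42, -16, 0, 0, 0, 0], [-25, -9, 0, 0, 0, 0], [0, 0, 0, 0, 0, 0]])

```text
clock: 29.15
position: [0.3829, -0.191, 0.1013]
tool_rot: [-3.131, 0.005, 1.532]
force: [0.7, 0.0, -0.9]
grip_width: 0.0685
```

```bash
python3 plan.py 361.5 -282 110 88
```

```text
clock 29.15 pos [ 382.9 -191.   101.3] rpy [-179.4    0.3   87.8] w 68.5 F [ 0.7  0.  -0.9]
shift(now) [-91.8 -17.9  -8.1] norm 94.0 turn [-0.6  0.3 -0.2] shift(after turn) [-91.7 -18.2  -8.7]
```

Request:
arm_command(targets=[[-35, -7, 0, -0.6, 0.3, 0], [-38, -8, 0, 0, 0, 0], [-18, -3, 0, 0, 0, 0], [0, 0, 0, 0, 0, 0], [0, 0, 0, 0, 0, 0]])

```text
clock: 29.65
position: [0.3609, -0.2812, 0.0992]
tool_rot: [-3.139, -0.003, 1.534]
force: [0.4, 0.6, -0.2]
grip_width: 0.0681
```

```bash
python3 wlook.py w10.png 361 -282 50,70; python3 plan.py 361.5 -282 0 88
```

```text
50,70 px [254. 206.] n 3276 [ 361.6 -282.8] [36.  60.3] 88.0 z 60.1
clock 29.7 pos [ 361.  -281.    99.2] rpy [-179.9   -0.2   87.9] w 68.5 F [ 0.4  0.4 -0.1]
shift(now) [-1.3  0.8 99.2] norm 99.0 turn [-0.1 -0.2 -0.1] shift(after turn) [-1.   0.6 99.2]
```

Request:
arm_command(targets=[[-2, 1, 15, 0, 0, 0], [0, 0, 30, 0, 0, 0], [0, 0, 30, 0, 0, 0], [0, 0, 16, 0, 0, 0], [0, 0, 5, 0, 0, 0], [0, 0, 0, 0, 0, 0], [0, 0, 0, 0, 0, 0]])

```text
clock: 30.4
position: [0.3662, -0.2752, 0.0009]
tool_rot: [-3.142, -0.005, 1.546]
force: [-0.1, -0.9, 0.8]
grip_width: 0.0687
```

```bash
python3 plan.py 361.6 -282.8 0 88
```

```text
clock 30.4 pos [ 366.2 -275.2    0.9] rpy [-180.    -0.3   88.6] w 68.7 F [-0.1 -0.9  0.8]
shift(now) [-7.7 -4.4  0.9] norm 9.0 turn [-0.  -0.3  0.6] shift(after turn) [-7.8 -4.3  0.9]
```

Request:
arm_command(targets=[[-8, -4, 0, 0, 0, 0.6], [0, 0, 0, 0, 0, 0]])

```text
clock: 30.6
position: [0.3626, -0.2838, 0.0023]
tool_rot: [3.14, -0.004, 1.535]
force: [-0.3, 0.6, 0.6]
grip_width: 0.0683
```

Request:
arm_command(targets=[[0, 0, 0, 0, 0, 0], [0, 0, 0, 0, 0, 0], [0, 0, 0, 0, 0, 0], [0, 0, 0, 0, 0, 0], [0, 0, 0, 0, 0, 0], [0, 0, 0, 0, 0, 0], [0, 0, 0, 0, 0, 0], [0, 0, 0, 0, 0, 0]], grip=0, grip_force=40)

```text
clock: 31.4
position: [0.363, -0.2845, 0.0036]
tool_rot: [3.138, -0.003, 1.534]
force: [0.9, -0.4, -0.0]
grip_width: 0.0355
```

```bash
python3 plan.py 624.5 246.5 90 98.0
```

```text
clock 31.4 pos [ 363.  -284.5    3.6] rpy [179.8  -0.2  87.9] w 35.5 F [ 0.9 -0.4 -0. ]
shift(now) [540.5 242.2 -84.1] norm 598.0 turn [  0.2  -0.1 -10.1] shift(after turn) [489.5 332.9 -86.4]
```

Request:
arm_command(targets=[[0, 0, -15, 0, 0, 0], [0, 0, -30, 0, 0, -5], [0, 0, -40, 0, 0, -5], [0, 0, -20, 0, 0, 0], [0, 0, 0, 0, 0, 0]])

```text
clock: 31.9
position: [0.3618, -0.2843, 0.1114]
tool_rot: [3.14, -0.003, 1.716]
force: [-0.1, 0.4, -0.3]
grip_width: 0.0354
```

Request:
arm_command(targets=[[18, 12, 0, 0, 0, 0], [37, 25, 0, 0, 0, 0], [37, 25, 0, 0, 0, 0], [37, 25, 0, 0, 0, 0], [37, 25, 0, 0, 0, 0], [37, 25, 0, 0, 0, 0], [37, 25, 0, 0, 0, 0], [37, 25, 0, 0, 0, 0]])

```text
clock: 32.7
position: [0.5089, 0.0218, 0.1064]
tool_rot: [-3.138, -0.002, 1.702]
force: [1.3, -1.0, -0.8]
grip_width: 0.0357
```

```bash
python3 plan.py 624.5 246.5 90 98.0
```

```text
clock 32.7 pos [508.9  21.8 106.4] rpy [-1.798e+02 -1.000e-01  9.750e+01] w 35.7 F [ 1.3 -1.  -0.8]
shift(now) [207.6 144.2  16.3] norm 253.0 turn [-0.2 -0.1 -0.5] shift(after turn) [206.4 145.8  16.4]
```

Request:
arm_command(targets=[[37, 26, 0, 0, 0, 0], [37, 26, 0, 0, 0, 0], [37, 26, 0, 0, 0, -0.5], [37, 26, 0, 0, 0, 0], [30, 21, 0, 0, 0, 0], [15, 10, 0, 0, 0, 0], [0, 0, 0, 0, 0, 0], [0, 0, 0, 0, 0, 0]])

```text
clock: 33.5
position: [0.6161, 0.2478, 0.0941]
tool_rot: [-3.129, -0.001, 1.718]
force: [0.5, -0.7, -0.7]
grip_width: 0.0357
```

```bash
python3 plan.py 624.5 246.5 50 98.0
```

```text
clock 33.5 pos [616.1 247.8  94.1] rpy [-1.793e+02 -1.000e-01  9.840e+01] w 35.7 F [ 0.5 -0.7 -0.7]
shift(now) [-2.5  8.7 44. ] norm 45.0 turn [-0.7 -0.1  0.4] shift(after turn) [-2.4  8.1 44.1]
```

Request:
arm_command(targets=[[-2, 8, 10, -0.7, 0, 0.4], [0, 0, 15, 0, 0, 0], [0, 0, 10, 0, 0, 0], [0, 0, 0, 0, 0, 0], [0, 0, 0, 0, 0, 0]])

```text
clock: 34.0
position: [0.6237, 0.2422, 0.0538]
tool_rot: [-3.139, 0.001, 1.706]
force: [0.3, -0.4, -0.8]
grip_width: 0.0359
```

```bash
python3 plan.py 624.5 246.5 8 98.0
```

```text
clock 34.0 pos [623.7 242.2  53.8] rpy [-1.798e+02  1.000e-01  9.780e+01] w 35.9 F [ 0.3 -0.4 -0.8]
shift(now) [ 4.2  1.5 45.8] norm 46.0 turn [-0.2  0.1 -0.2] shift(after turn) [ 4.1  1.4 45.8]
```

Request:
arm_command(targets=[[5, 0, 5, 0, 0, 0], [0, 0, 15, 0, 0, 0], [0, 0, 15, 0, 0, 0], [0, 0, 5, 0, 0, 0], [0, 0, 2, 0, 0, 0], [0, 0, 0, 0, 0, 0], [0, 0, 0, 0, 0, 0]])

```text
clock: 34.7
position: [0.6228, 0.2476, 0.0082]
tool_rot: [-3.139, 0.001, 1.706]
force: [-0.3, 0.2, -0.1]
grip_width: 0.0357
```

```bash
python3 plan.py 624.5 246.5 7.5 98.0
```

```text
clock 34.7 pos [622.8 247.6   8.2] rpy [-1.798e+02  1.000e-01  9.780e+01] w 35.7 F [-0.3  0.2 -0.1]
shift(now) [-1.3  1.5  0.7] norm 2.0 turn [-0.2  0.1 -0.2] shift(after turn) [-1.3  1.5  0.7]
```

Request:
arm_command(targets=[[0, 0, 1, 0, 0, 0], [0, 0, 0, 0, 0, 0]])

```text
clock: 34.9
position: [0.6232, 0.2477, 0.008]
tool_rot: [-3.14, 0.001, 1.706]
force: [-0.1, -0.0, -0.2]
grip_width: 0.0358
```

Request:
arm_command(targets=[[0, 0, 0, 0, 0, 0], [0, 0, 0, 0, 0, 0], [0, 0, 0, 0, 0, 0], [0, 0, 0, 0, 0, 0]], grip=55)

```text
clock: 35.3
position: [0.6238, 0.2478, 0.0088]
tool_rot: [-3.141, 0.0, 1.706]
force: [0.6, -0.3, 0.5]
grip_width: 0.0467
```

Request:
arm_command(targets=[[0, 0, -10, 0, 0, 0], [0, 0, -30, 0, 0, 0], [0, 0, -40, 0, 0, 0], [0, 0, -40, 0, 0, 0], [0, -30, -30, 0, 0, 0], [0, -40, -20, 0, 0, 0], [0, -30, 0, 0, 0, 0], [0, 0, 0, 0, 0, 0]])

```text
clock: 36.1
position: [0.5214, 0.2337, 0.19]
tool_rot: [3.14, -0.001, 1.706]
force: [1.1, 0.1, -0.2]
grip_width: 0.0468
```

```bash
python3 plan.py 624.5 246.5 150 98.0;python3 -c "
from h import *
for n in('scene','side'):
    f=bot.grab_frame(n); np.save(n+'.npy',f,allow_pickle=True); save(f,n+'9.png',(60,110,460,340),2)"
python3 meas.py; python3 - <<'E'
from h import *
for n in('scene','side'):
    f=np.load(n+'.npy',allow_pickle=True).item(); C=cloud(f)*1000
    for nm,lo,hi in (('carton/bottle tops',55,80),('grip',52,64)):
        m=((f['depth']>0)&(C[...,2]>lo)&(C[...,2]<hi)&(C[...,0]>540)&(C[...,0]<700)&(C[...,1]>-330)&(C[...,1]<400)).astype(np.uint8)
        k,l,st,c=cv2.connectedComponentsWithStats(m)
        for i in range(1,k):
            if st[i,4]>12: Q=C[l==i]; r=cv2.minAreaRect(Q[:,:2].astype(np.float32)); print(n,nm,st[i,4],np.round(r[0]),np.round(r[1]),round(r[2]),"zmax",np.percentile(Q[:,2],95).round(1))
E
```

```text
clock 36.1 pos [521.4 233.7 190. ] rpy [ 1.799e+02 -1.000e-01  9.770e+01] w 46.8 F [ 1.1  0.1 -0.2]
shift(now) [ -1.2 103.8  40.2] norm 111.0 turn [ 0.1 -0.1 -0.3] shift(after turn) [ -1.7 103.8  40. ]
scene table z -0.0006012756858426174
[322. 138.] n 215 H 138.0 S 93.0 ztop 71.1 all [294.2 264.4] [36.8 38.7] 35.9 top [293.3 264. ] [33.4 38.2] 39.7 topmean [292.8 265. ]
[419. 190.] n 801 H 116.0 S 43.0 ztop 149.2 all [575.9 460.7] [63.6 51.6] 38.8 top [571.2 466.7] [27.5 27.7] 80.5 topmean [571.9 465.9]
[369. 221.] n 1608 H 2.0 S 138.0 ztop 64.2 all [620.2 285.4] [145.5 186.8] 8.3 top [615.  325.5] [60.1 38. ] 8.6 topmean [615.9 324. ]
[353. 225.] n 466 H 59.0 S 88.0 ztop 65.6 all [623.8 246.9] [61. 38.] 7.3 top [623.5 247. ] [60.3 37.7] 7.2 topmean [624.2 246.2]
[278. 244.] n 1523 H 111.0 S 116.0 ztop 74.6 all [628.2  14.8] [184.1 146. ] 81.4 top [628.6  20.7] [ 35.5 101.3] 80.4 topmean [631.6  19.4]
[174. 265.] n 1392 H 115.0 S 17.0 ztop 59.0 all [ 611.3 -271.9] [101.9 126.4] 84.7 top [ 564.  -266.8] [19.4 30.8] 83.4 topmean [ 565.8 -266.8]
[ 84. 284.] n 4316 H 135.0 S 14.0 ztop 6
[... 1502 characters left out ...]
scene grip 220 [623. 247.] [60. 38.] 7 zmax 63.8
scene grip 15 [611.  24.] [26.  7.] 87 zmax 63.8
scene grip 86 [ 564. -267.] [19. 30.] 83 zmax 62.0
side carton/bottle tops 86 [614. 323.] [65. 42.] 15 zmax 65.5
side carton/bottle tops 91 [620. 244.] [62. 43.] 3 zmax 66.1
side carton/bottle tops 80 [658.  13.] [40. 35.] 34 zmax 75.6
side carton/bottle tops 82 [594.  22.] [37. 32.] 69 zmax 75.2
side carton/bottle tops 55 [ 561. -270.] [24. 29.] 83 zmax 60.8
side grip 72 [614. 322.] [65. 45.] 13 zmax 63.3
side grip 79 [621. 244.] [62. 43.] 3 zmax 63.4
side grip 26 [653.   6.] [20. 35.] 62 zmax 63.3
side grip 25 [590.  12.] [13. 31.] 69 zmax 63.0
side grip 65 [ 561. -270.] [24. 29.] 83 zmax 60.8
```

View pics/side9.png

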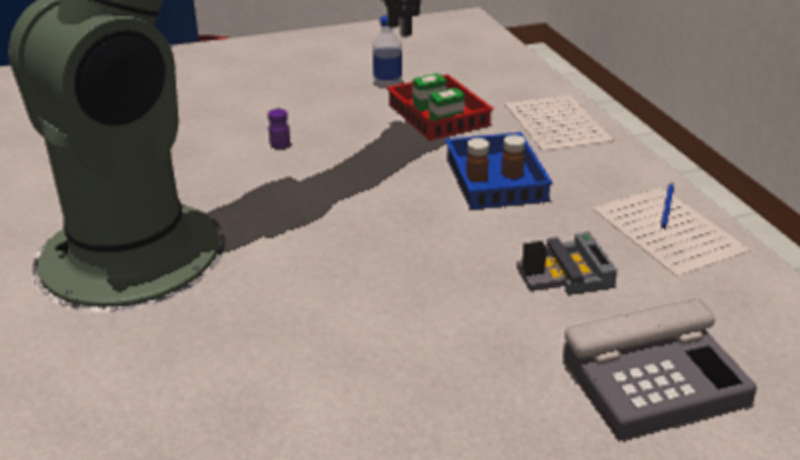

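View pics/scene9.png

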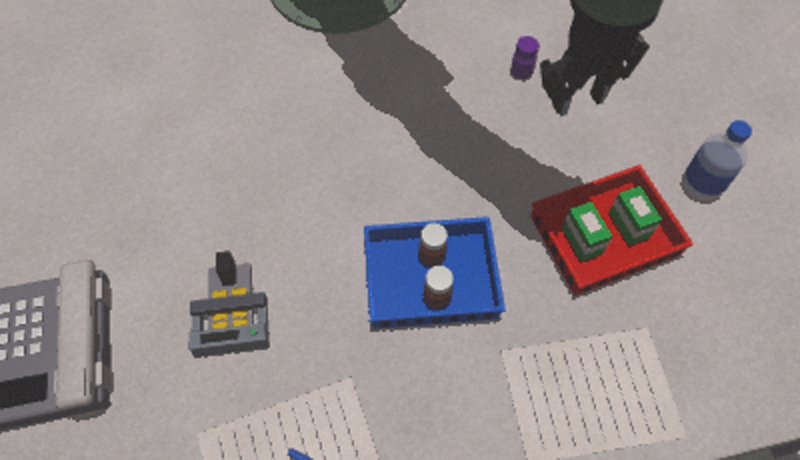

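Everything is in place:
- **Blue basket:** bottles at scene crop (433,240) and (438,287).
- **Red basket:** cartons at (587,230) and (637,215).
- **Bay:** cassette under the bar at (232,295). From its rear to the bay's end measures 126 mm, against 125 mm when fully home.
- **Phone and sanitizer:** unmoved.

Handing in.

```bash
python3 -c "
from workcell import bot
print(bot.job_done())"
```

```text
the job is handed in; nothing more can be done
None
```

The sort is finished and handed in at about 36 s of the 128 s allowed. `job_done()` gave no verdict, so the results below are my own last measurements.

- **Bottles:** both amber bottles stand upright in the blue basket. Their tops read 74–76 mm, against an expected 74 mm.
- **Cartons:** both green cartons stand upright in the red basket. Their tops read 64–66 mm, against an expected 64 mm.
- **Cassette:** it lies flat under the dark bar. It met the stop at the predicted home position with about 15 N of contact. From its rear end to the bay's far end measured 126 mm, against 125 mm when fully home. Its yaw is -5° to -6.5°, and the bay's is -4.8°.
- **Left alone:** the phone, the sanitizer and the purple bottle are where they started, to within the measuring noise.

**Failed or disagreed:**
- **Fingertips:** they stand about 24 mm behind the reported TCP, not 17 mm ahead as the interface text says. Because of this, the first cassette grasp closed on nothing above the grip. The bottles were held by their caps (35 mm wide). I went about 40 mm lower for the cassette and cartons, and those grasps held.
- **Cameras:** the scene and side cameras disagree by 2–4 mm. I took the wrist camera as the reference for the cassette, bay and cartons.

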